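Lock a display mount into its bayonet base and pull-test it

ROBOT

A 6-joint arm with a two-finger parallel gripper is mounted at the origin on a cart in front of the work surface, level with it; the furniture and walls round the work are solid. World frame = base frame: x ahead of the robot, y to its left, z up, the work surface at z = 0. Lengths are in m, angles in rad, forces in N, time in s.
With the tool pointing down it reaches from about 0.35 to 0.875 m from the base axis. Payload 15.5 kg.
Tool frame: the origin (TCP) lies midway between the tips of the shut fingers; the grasp point (between the pads) lies 19 mm behind it; z points along the fingers, x is the direction in which the jaws open and shut, and the axes are right-handed (so a half turn about z gives the same grasp; the last joint's range is limited). The gripper opens to 85 mm and grips with 20 to 120 N. Pads are 22 mm wide; open, the fingers measure 114 mm over their backs; the gripper's body (76 mm by 85 mm) begins 54 mm behind the grasp point. The pads swing forward as they close: fully open they stand 13 mm farther back than shut.
Start: joints at [1.03, 0.494, 1.345, -0, 1.302, -0.096], TCP at [0.269, 0.564, 0.231] pointing down, gripper open.
Joint ranges: [-2.91, 2.91], [-0.82, 2.16], [0.22, 2.67], [-1.22, 4.37], [0.12, 2.79], [-3.08, 3.08]. Speed limits (rad/s): [1.89, 1.89, 2.57, 3.01, 3.01, 3.01].

INTERFACE

Orientations are given as a rotation vector (axis times angle).
In Python, from station import robot, vision gives the robot as it stands.
- The arm moves only by the tool send_rows, never from a script. Its argument "plan" is a list that holds one entry, the list of rows, each a list of 7 numbers: the shift along the tool's x, y, z in cm, then the turn, a rotation vector about the tool's x, y, z in degrees, then the opening, from 0 (shut) to 1 (fully open). In form: [[[tx, ty, tz, wx, wy, wz, grip], ...]]. A call has 1 to 12 rows; each row is the pose to reach, as a shift and turn from the pose commanded when the call began, along the tool's axes at that moment; what a row does not reach only later rows make up. A row lasts 1/10 s, in which the tool goes at most 50 mm and 8.59 degrees, less where a joint would pass 70% of its speed; a pose out of reach is approached as far as the arm can. A call with a gripper value outside its range is refused whole. The fingers move at their own pace and stop on an object; "newtons" is the grip in N (left out, the last holds). Time passes only in rows, so rows that repeat a pose let the fingers close. It gives the time, the measured TCP pose, the force and the opening at its end, in the units of the state.
- robot.get_obs(): the state, without advancing time (a new reading comes with each control period).
- vision.get_image(name): name is "side" or "top" or "wrist"; returns (picture, depth): 480x640x3 uint8, red, green, blue; 480x640 float32, m along the optical axis (not along the pixel's ray), 0 where there is no reading.
- vision.camera_params(name): a dict with "fovy" (degrees; the focal length in pixels is half the picture's height over the tangent of half this angle, whatever the lens; pixels are square), "cx", "cy" (the principal point, pixels), "camera_from_world" (4x4, takes a point from world to camera coordinates). Camera axes: x right, y up, looking along -z (the intrinsics and any distortion apply to the point x, -y, -z); pixel columns grow to the right and rows downward; lengths in m; the calibration is good to about 2 mm. A picture is of the moment at which its call begins: read the wrist's pose just before it. camera_params takes no time and is no camera call; for the wrist camera it gives the pose at the moment of the call.
- robot.sign_off(): hands the job in, once; it reports no verdict.
The state is a dict: "clock": time; "joints": joint angles; "joint_velocities": joint speeds; "joint_torque": joint torques, N m; "position": TCP position; "tcp_rot": TCP orientation; "wrist_force": force on the tool from outside, world axes, zero at the start; "wrist_torque": the same for the moment, N m; "gripper_width": opening from 0.0 (shut) to 1.0 (fully open).
Only numpy, scipy, OpenCV 4.12 (cv2) and the standard library are available. Lean on these libraries where they do the work, as an engineer would, in place of code of your own. Each camera call takes 0.05 s, during which the arm holds its last target.

TASK

Take the brass mount with the two-pronged cradle out of the wooden rack, put its foot into the socket of the round base, press it down against the spring, turn it clockwise until it stops and let it rise into its locked seat. Then prove the lock before an object is trusted to it: pull the mount straight up with about 15 N, hold that pull for a good second, ease off and let go, leaving the mount locked. Never strain the socket with more than 30 N, and do not disturb the other mount in the rack or the small things lying about.

Things in the scene. Friction and masses are not known exactly. Their poses are not given: they have to be found in the camera images.
- mount: brass display mount to be fitted, 89 mm high, 0.20 to 0.32 kg, upright in one slot of the rack. Origin: centre of the foot's underside, z up. Neck 18 mm in diameter, z = 0 to 24.5 mm (lowest 4 mm taper to 13 mm); round collar 44 mm in diameter, z = 24.5 to 28 mm; above it a 15 mm post and the cradle. Half a turn about z gives the same mount.
- mount_grip (a point): middle of the mount's cradle bar, 58 mm above the mount's origin. The bar is 64 mm long in the mount's x, 20 mm wide in y, 20 mm high, its flat sides face +-y (grip here across y). On its ends two felt-padded prongs lean outward, tips at x = +-37 mm, 31 mm above this point.
- mount_lugs (a point): on the mount's axis, level with the top of its two bayonet lugs, 12 mm above its origin. The lugs stand out of the neck along the mount's +x and -x (in line with the bar), 36 mm across their tips, 8 mm wide in y, 6 mm high, underside chamfered.
- disc_mount: the other brass mount, with a flat round felt-topped disc 56 mm in diameter instead of a cradle, 60 mm high, in the other slot of the rack, 100 mm from the first; leave it alone.
- base: round wooden display plinth 120 mm in diameter, 14 mm thick, on levelling feet that hold its underside 2 to 10 mm above the table, with a steel bayonet socket 60 mm in diameter in its middle; heavy, does not move. Origin: centre of its underside, z up. Entry slots along the base's +x and -x (lines on the socket's rim point to them, dots mark the locked direction). Half a turn gives the same.
- socket: the steel bayonet socket, fixed on the base. Origin: centre of its flat top, 46 mm above the base's origin. Bore 20 mm in diameter; two entry slots 11 mm wide, 41 mm across both, along its x. Inside, a spring plate meets the foot when the mount's origin is 10 mm below this point. Fully pressed, the collar rests on the top (origin 24.5 mm below); the lugs pass under the ridges once it is 22 mm below.
- socket_seat (a point): where the mount's origin is when locked: on the axis, 28 mm above the base's origin. The pressed mount turns only clockwise seen from above, by 75 degrees to a stop; let go there, the spring lifts its lugs 4 mm into two pockets under the ridges: about 5 degrees of play, no way up. The spring pushes up 3 N at first touch, 7 N here, 10 N fully pressed.
- rack: fixed wooden rack, 64 mm in x, 200 mm in y, 34 mm thick, on feet 1 to 6 mm high; origin at the centre of the wood's underside. Two through slots, 50 mm either side of its middle in y, 42.5 mm long in x, 22.5 mm wide. A mount stands with its collar on the rack's top, its origin 9.5 mm above the rack's, its x about along the rack's x; lift it 30 mm to clear the rack.
- loupe: black loupe 42 mm in diameter, 34 mm high, standing near; leave it.
- eraser: eraser 23 x 52 x 13 mm lying at the front of the table; leave it.
- tweezers: tweezers 122 mm long lying at the front of the table; leave them.
- vial_0: small vial 21 mm in diameter, 51 mm high, standing behind; leave it.

How it is judged:
By the outcome, as a careful person would: the job done as asked, in the order asked, and still so for the second after the job is handed in, with the robot touching nothing.
It also fails if it takes over 72 s, if anything falls off the work surface, if the arm or the gripper's body presses on something with over 40 N, if the wrist force passes 120 N, or if a joint passes its speed limit or range.

## Working session

There is one attempt and no reset: what is moved stays moved. The work goes in short steps, Python scripts to look and compute and a tool call to move; the robot and the scene stay as the last step left them, time stands still between calls to the robot, and variables do not carry over. Pictures are saved under pics/ and viewed, and the job is handed in when it is done.

Besides the shell and the picture viewer there is one more tool, called as name(argument=value, ...), one argument or row to a line, values as JSON. send_rows: Moves the arm, as the interface text tells. Its arguments: {"type":"object","properties":{"plan":{"type":"array"},"newtons":{"type":"number"}},"required":["plan"]}

```bash
ls; mkdir -p pics; cat > h.py <<'E'
import numpy as np, cv2, sys
from station import robot, vision
from scipy.spatial.transform import Rotation as R
E
python3 - <<'E'
from h import *
o=robot.get_obs(); print(o)
for n in ["side","top","wrist"]:
    p=vision.camera_params(n); im,d=vision.get_image(n)
    print(n,p); cv2.imwrite(f"pics/{n}0.png",im[:,:,::-1]); np.savez(f"{n}0.npz",im=im,d=d,**p); print(np.mean(d>0))
E
```

```text
pics
{'clock': 0.0, 'joints': array([ 1.02950257e+00,  4.94185358e-01,  1.34613641e+00, -4.51042951e-06,
        1.30249778e+00, -9.54879700e-02]), 'joint_velocities': array([-0.00074611,  0.00054996, -0.00031679, -0.00111869,  0.00033149,
       -0.00091992]), 'joint_torque': array([ 8.68520283e-05, -8.82167816e+01, -3.83871353e+01,  5.42635632e-05,
        9.85017163e-03,  1.20429797e-05]), 'position': array([0.26929482, 0.56360682, 0.23069711]), 'tcp_rot': array([ 2.65708617e+00,  1.67511188e+00, -1.71746310e-03]), 'wrist_force': array([-0.2527031 , -0.02189076, -0.05616271]), 'wrist_torque': array([ 0.01939907, -0.03214828, -0.02479184]), 'gripper_width': 1.0001767870234346}
side {'fovy': 46.753885176487934, 'cx': 326.595713246028, 'cy': 231.82961466591058, 'camera_from_world': array([[ 0.25769346,  0.9661924 ,  0.00814446, -0.16054417],
       [-0.80340496,  0.20957839,  0.55733058,  0.35650137],
       [ 0.53678166, -0.15016374,  0.83025074, -1.29488497],
       [ 0.        ,  0.        ,  0.        ,  1.        ]])}
0.9960481770833334
top {'fovy': 44.99603272602357, 'cx': 323.76080103033735, 'cy': 235.6985174559341, 'camera_from_world': array([[-0.02731841, -0.99959184, -0.00835821,  0.04760278],
       [ 0.99098455, -0.02817838,  0.13097942, -0.49397609],
       [-0.13116148, -0.00470471,  0.99134985, -0.87341497],
       [ 0.        ,  0.        ,  0.        ,  1.        ]])}
0.9956901041666667
wrist {'fovy': 60.042082860484676, 'cx': 318.0238693895675, 'cy': 239.23203639058028, 'camera_from_world': array([[ 0.4306733 ,  0.90250627, -0.00171752, -0.62443677],
       [-0.87070333,  0.41499477, -0.26392242,  0.03527986],
       [-0.23747887,  0.11515979,  0.96454238, -0.37808219],
       [ 0.        ,  0.        ,  0.        ,  1.        ]])}
0.9958951822916666
```

View pics/side0.png

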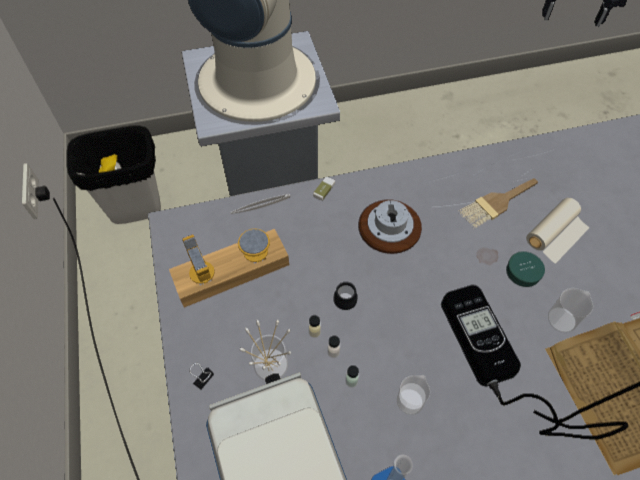

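View pics/top0.png

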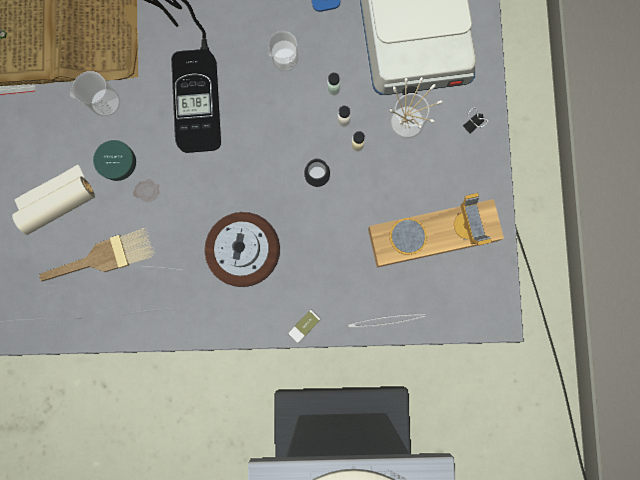

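View pics/wrist0.png

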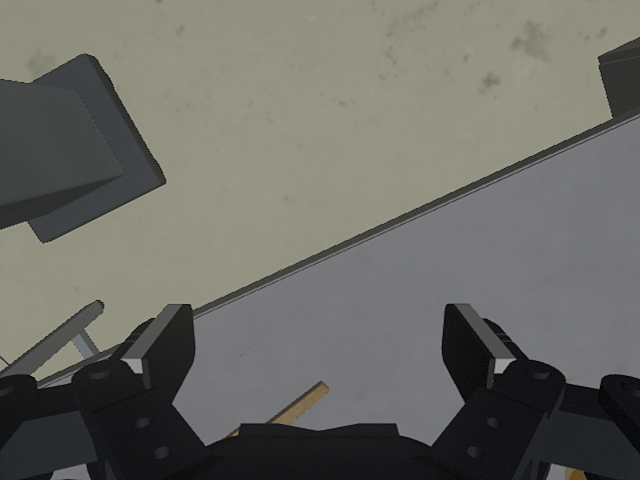

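```bash
cat >> h.py <<'E'
def K(p):
    f=240/np.tan(np.radians(float(p["fovy"]))/2); return f,float(p["cx"]),float(p["cy"])
def ray(p,uv):
    f,cx,cy=K(p); T=np.asarray(p["camera_from_world"]); uv=np.atleast_2d(uv).astype(float)
    dc=np.c_[(uv[:,0]-cx)/f,-(uv[:,1]-cy)/f,-np.ones(len(uv))]
    return -T[:3,:3].T@T[:3,3], dc@T[:3,:3]
def onz(p,uv,z):
    o,d=ray(p,uv); return o+d*((z-o[2])/d[:,2])[:,None]
def dep(p,d,uv):
    o,r=ray(p,uv); uv=np.atleast_2d(uv).astype(int); return o+r*d[uv[:,1],uv[:,0]][:,None]
def proj(p,P):
    f,cx,cy=K(p); T=np.asarray(p["camera_from_world"]); c=np.atleast_2d(P)@T[:3,:3].T+T[:3,3]
    return np.c_[cx+f*c[:,0]/-c[:,2], cy-f*c[:,1]/-c[:,2]]
def tri(pa,ua,pb,ub):
    oa,da=ray(pa,ua);ob,db=ray(pb,ub);da=da[0]/np.linalg.norm(da);db=db[0]/np.linalg.norm(db)
    A=np.c_[da,-db]; s=np.linalg.lstsq(A,ob-oa,rcond=None)[0]; P=oa+s[0]*da;Q=ob+s[1]*db
    return (P+Q)/2,np.linalg.norm(P-Q)
def snap(n,tag):
    p=vision.camera_params(n); im,d=vision.get_image(n); np.savez(f"{n}{tag}.npz",im=im,d=d,**p)
    cv2.imwrite(f"pics/{n}{tag}.png",im[:,:,::-1]); return p,im,d
def crop(n,tag,x0,y0,w,h,s):
    z=np.load(f"{n}{tag}.npz"); c=z["im"][y0:y0+h,x0:x0+w,::-1]
    cv2.imwrite(f"pics/{n}{tag}_c{x0}_{y0}.png",cv2.resize(c,None,fx=s,fy=s,interpolation=cv2.INTER_CUBIC))
E
python3 - <<'E'
from h import *
crop("top","0",200,200,100,100,6)
crop("top","0",360,180,150,100,5)
T=np.load("top0.npz");S=np.load("side0.npz")
for n,Z,pts in [("top",T,[(408,236),(475,220),(472,250),(222,248),(240,285),(300,220),(510,260),(317,172)]),("side",S,[(253,243),(197,262),(391,220),(240,290)])]:
    print(n); print(np.c_[np.array(pts),dep(Z,Z["d"],pts).round(4)])
print(proj(np.load("wrist0.npz"),[[.3,0,.05]]))
E
```

```text
top
[[ 4.080e+02  2.360e+02  4.864e-01 -9.270e-02  6.790e-02]
 [ 4.750e+02  2.200e+02  5.058e-01 -1.911e-01  8.070e-02]
 [ 4.720e+02  2.500e+02  4.694e-01 -2.042e-01 -0.000e+00]
 [ 2.220e+02  2.480e+02  4.779e-01  1.895e-01  5.290e-02]
 [ 2.400e+02  2.850e+02  4.225e-01  1.677e-01  1.870e-02]
 [ 3.000e+02  2.200e+02  5.262e-01  7.190e-02  6.000e-04]
 [ 5.100e+02  2.600e+02  4.515e-01 -2.639e-01  9.000e-04]
 [ 3.170e+02  1.720e+02  5.990e-01  4.180e-02  2.600e-02]]
side
[[ 2.530e+02  2.430e+02  4.915e-01 -9.690e-02  7.070e-02]
 [ 1.970e+02  2.620e+02  5.113e-01 -1.942e-01  8.030e-02]
 [ 3.910e+02  2.200e+02  4.884e-01  1.580e-01  4.390e-02]
 [ 2.400e+02  2.900e+02  5.356e-01 -1.363e-01 -2.100e-03]]
[[-194.88328869  486.84958428]]
```

View pics/top0_c200_200.png

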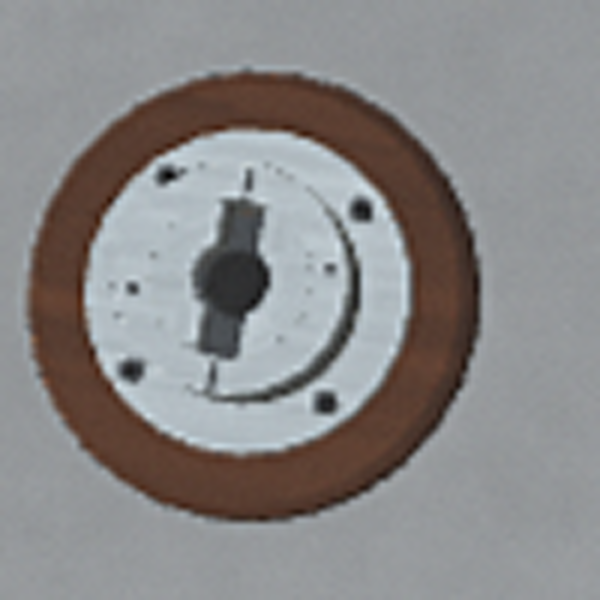

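View pics/top0_c360_180.png

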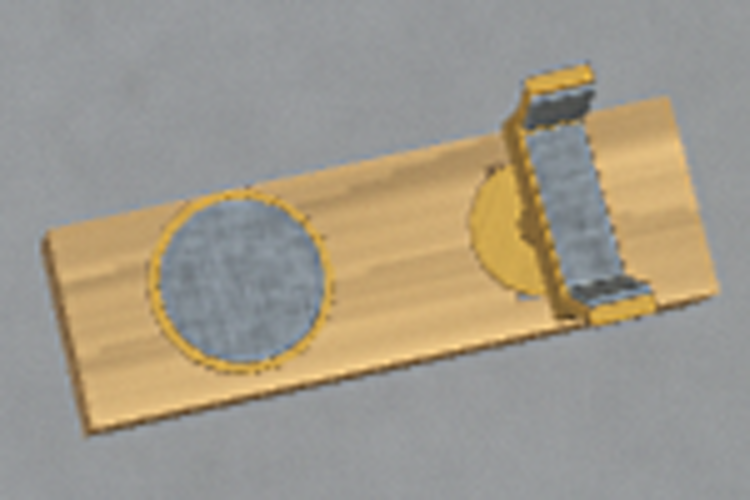

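```bash
python3 - <<'E'
from h import *
o=robot.get_obs(); M=R.from_rotvec(o["tcp_rot"]).as_matrix(); print(M.round(3)); 
p=vision.camera_params("wrist"); T=p["camera_from_world"]; C=-T[:3,:3].T@T[:3,3]
print("cam in tool",M.T@(C-o["position"]), "\ncam axes in tool", (M.T@T[:3,:3].T).round(3))
print("tool x ang",np.degrees(np.arctan2(M[1,0],M[0,0])), "j1",np.degrees(1.0295),"j6",np.degrees(-.0955))
Z=np.load("top0.npz")
a=onz(Z,[(200+248/6,200+185/6),(200+212/6,200+375/6)],.053); d=a[0]-a[1]; print("slot",a,np.degrees(np.arctan2(d[1],d[0])))
a=onz(Z,[(360+258/5-1,180+238/5)],.053)
b=onz(Z,[(360+45/5,180+235/5),(360+668/5,180+98/5)],.037); d=b[0]-b[1]; print("rack",b,np.degrees(np.arctan2(d[1],d[0]))-90)
b=onz(Z,[(360+560/5,180+80/5),(360+622/5,180+307/5)],.09+.02); d=b[0]-b[1]; print("prongs",b,np.degrees(np.arctan2(d[1],d[0])),b.mean(0))
E
```

```text
[[ 0.431  0.902 -0.001]
 [ 0.902 -0.431 -0.001]
 [-0.001 -0.    -1.   ]]
cam in tool [ 0.00020965 -0.06607296 -0.14214731] 
cam axes in tool [[ 1.    -0.001  0.   ]
 [-0.001 -0.965 -0.264]
 [ 0.001  0.264 -0.965]]
tool x ang 64.458548061572 j1 58.98600500871826 j6 -5.471746943499362
slot [[0.50352767 0.1597374  0.053     ]
 [0.45514301 0.16929272 0.053     ]] -11.171396880449333
rack [[ 0.50620412 -0.03704421  0.037     ]
 [ 0.54395574 -0.23349387  0.037     ]] 10.87788564733063
prongs [[ 0.53642116 -0.18136527  0.11      ]
 [ 0.47019466 -0.1949798   0.11      ]] 11.61675513957583 [ 0.50330791 -0.18817253  0.11      ]
```

```bash
cat >> h.py <<'E'
def go(pos,yaw):
    o=robot.get_obs(); M=R.from_rotvec(o["tcp_rot"]).as_matrix()
    y=np.radians(yaw); c,s=np.cos(y),np.sin(y)
    G=np.array([[c,s,0],[s,-c,0],[0,0,-1]])
    t=M.T@(np.array(pos)-o["position"])*100; w=np.degrees(R.from_matrix(M.T@G).as_rotvec())
    print("go",t.round(2),w.round(2)," now",o["position"].round(4),"yaw",np.degrees(np.arctan2(M[1,0],M[0,0])).round(2),"F",o["wrist_force"].round(2),"t",o["clock"])
E
python3 - <<'E'
from h import *
go([.465,.165,.23],78.8)
E
```

```text
go [-27.54  34.85   0.11] [-1.000e-02  5.000e-02 -1.434e+01]  now [0.2693 0.5637 0.2308] yaw 64.46 F [-0.28  0.31  0.12] t 0.15
```

send_rows(
  plan=[
    [[-6,8,0,0,0,-3,1],[-12,16,0,0,0,-6,1],[-18,24,0,0,0,-10,1],[-24,30,0,0,0,-14,1],[-27.5,34.8,0,0,0,-14.3,1],[-27.5,34.8,0,0,0,-14.3,1],[-27.5,34.8,0,0,0,-14.3,1],[-27.5,34.8,0,0,0,-14.3,1],[-27.5,34.8,0,0,0,-14.3,1],[-27.5,34.8,0,0,0,-14.3,1],[-27.5,34.8,0,0,0,-14.3,1],[-27.5,34.8,0,0,0,-14.3,1]],
  ],
)

```text
clock: 1.35
position: [0.4645, 0.1663, 0.2312]
tcp_rot: [-2.428, -1.993, 0.0]
wrist_force: [-0.5, 1.4, 0.3]
gripper_width: 1.002
```

```bash
python3 - <<'E'
from h import *
snap("wrist","1"); go([.46,.165,.23],78.8)
E
```

```text
go [-0.24 -0.4   0.12] [-0.03  0.    0.02]  now [0.4644 0.1666 0.2312] yaw 78.82 F [-0.24  0.14  0.11] t 1.4
```

View pics/wrist1.png

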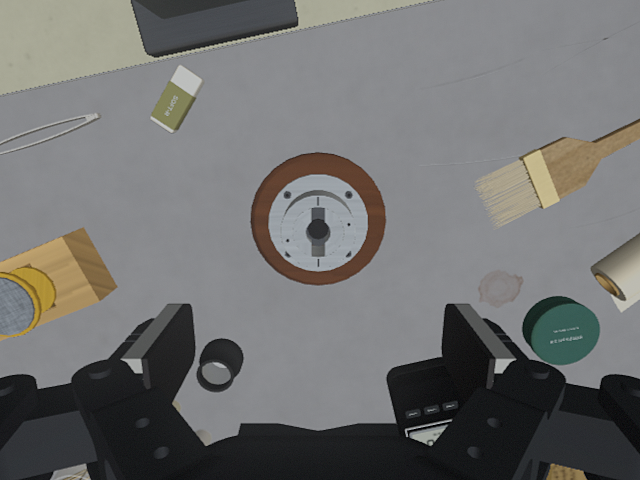

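send_rows(
  plan=[
    [[0,0.5,3,0,0,0,1],[0,1,6,0,0,0,1],[0,1.5,9,0,0,0,1],[0,1.5,9,0,0,0,1],[0,1.5,9,0,0,0,1],[0,1.5,9,0,0,0,1],[0,1.5,9,0,0,0,1],[0,1.5,9,0,0,0,1],[0,1.5,9,0,0,0,1]],
  ],
)

```text
clock: 2.3
position: [0.4798, 0.1629, 0.1419]
tcp_rot: [2.428, 1.993, 0.001]
wrist_force: [0.1, 0.3, -1.1]
gripper_width: 1.0
```

```bash
python3 - <<'E'
from h import *
snap("wrist","2"); go([.48,.165,.23],78.8)
crop("wrist","1",235,140,160,160,4);crop("wrist","2",220,120,200,200,3.9)
E
```

```text
go [ 0.22 -0.01 -8.83] [ 0.04 -0.02 -0.05]  now [0.4797 0.1628 0.1417] yaw 78.75 F [ 0.1   0.17 -0.81] t 2.35
```

View pics/wrist2.png

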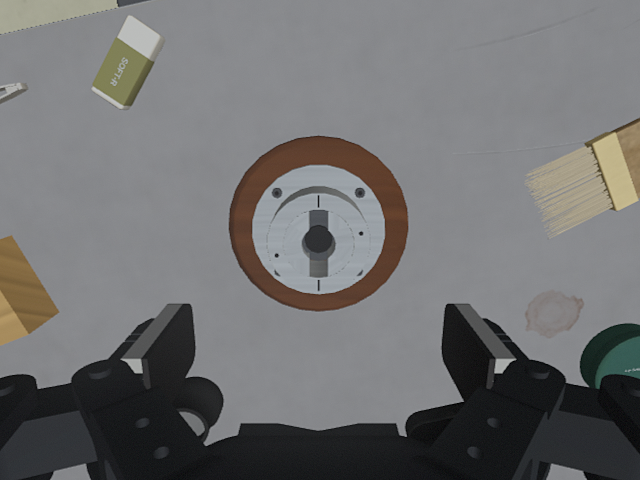

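View pics/wrist1_c235_140.png

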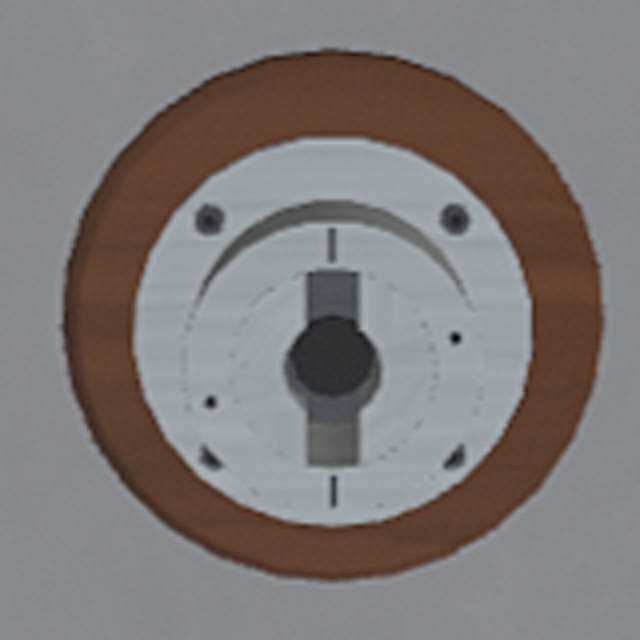

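View pics/wrist2_c220_120.png

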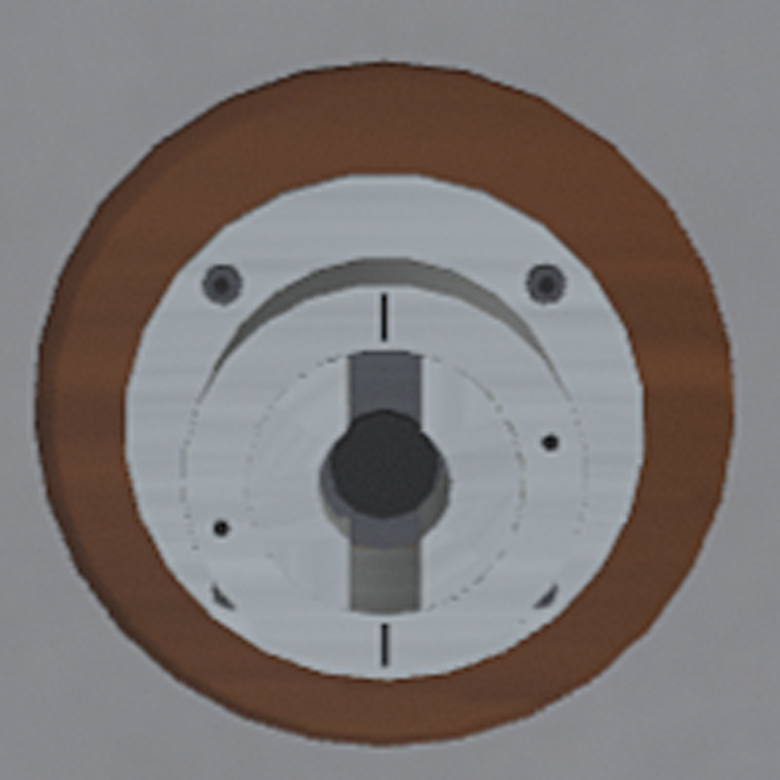

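```bash
python3 - <<'E'
from h import *
for t,(x0,y0,x1,y1) in [("1",(270,175,370,275)),("2",(255,165,385,295))]:
    Z=np.load(f"wrist{t}.npz"); g=cv2.cvtColor(Z["im"],cv2.COLOR_RGB2GRAY)
    m=np.zeros_like(g); m[y0:y1,x0:x1]=(g[y0:y1,x0:x1]<100)*255
    n,l,s,c=cv2.connectedComponentsWithStats(m)
    for i in range(1,n):
        if s[i,4]>3: print(t,s[i],c[i].round(2))
    z=Z["d"]; pts=[(285,235),(345,235)] if t=="1" else [(280,235),(355,245),(345,270)]
    print(dep(Z,z,pts).round(4))
E
```

```text
1 [270 175  36  34 416] [279.53 183.97]
1 [ 270  175  100  100 1829] [334.05 238.85]
1 [284 191   7   7  38] [286.89 194.37]
1 [286 190  43  22 156] [307.51 195.65]
1 [345 191   7   7  37] [348.3  194.16]
1 [317 197   2   8  16] [317.5 200.5]
1 [306 208  24  48 727] [317.83 231.01]
1 [348 223   2   3   6] [348.5 224. ]
1 [286 239   3   3   7] [287.29 240.  ]
1 [346 251   5   6  18] [348.39 254.06]
1 [285 252   5   5  14] [287.07 254.43]
1 [318 259   1   8   8] [318.  262.5]
[[0.4768 0.137  0.0537]
 [0.4861 0.1838 0.0538]]
2 [255 165  52  44 751] [268.71 176.57]
2 [330 165  55  53 886] [370.03 178.61]
2 [275 187  57  28 273] [304.39 193.59]
2 [272 188  10  10  75] [276.61 192.27]
2 [355 188  10  10  75] [359.49 192.07]
2 [318 195   1  12  12] [318.  200.5]
2 [ 302  210   33   67 1409] [318.6  241.95]
2 [359 232   4   3  12] [360.5 233. ]
2 [320 240  65  55 876] [367.55 279.54]
2 [255 251  64  44 767] [270.98 281.86]
2 [275 254   4   3  10] [276.2 255. ]
2 [275 271   5   5  11] [276.55 273.27]
2 [358 271   5   5  11] [359.91 272.91]
2 [318 280   2  11  18] [318.39 285.22]
[[0.4701 0.1426 0.0539]
 [0.4844 0.1837 0.0538]
 [0.4986 0.1753 0.053 ]]
```

```bash
python3 - <<'E'
from h import *
A=np.load("wrist1.npz");B=np.load("wrist2.npz")
def cen(Z,x0,y0,x1,y1):
    g=cv2.cvtColor(Z["im"],cv2.COLOR_RGB2GRAY)[y0:y1,x0:x1].astype(float); w=np.clip(np.median(g)-15-g,0,None); Y,X=np.mgrid[y0:y1,x0:x1]
    return np.array([(X*w).sum(),(Y*w).sum()])/w.sum()
fa=[cen(A,313,195,323,207),cen(A,313,257,323,269),cen(A,344,220,353,229),cen(A,283,236,292,245)]
fb=[cen(B,312,193,325,209),cen(B,312,277,325,293),cen(B,355,228,366,239),cen(B,271,250,282,261)]
P=[]
for a,b in zip(fa,fb):
    q,e=tri(A,a,B,b); P.append(q); print(a.round(2),b.round(2),q.round(4),e.round(5))
P=np.array(P); print("lines c",P[:2].mean(0),"dots c",P[2:].mean(0),"z",P[:,2].mean())
for Z,f in((A,fa),(B,fb)):
    Q=onz(Z,f,.0535); d=Q[0]-Q[1]; print(Q[:2].mean(0),Q[2:].mean(0),np.degrees(np.arctan2(d[1],d[0])), np.linalg.norm(d),np.linalg.norm(Q[2]-Q[3]))
    d=Q[2]-Q[3];print(np.degrees(np.arctan2(d[1],d[0])))
T=np.load("top0.npz")
go([.4785,.164,.23],101.6)
go([.49,-.19,.25],101.6)
E
```

```text
[317.47 199.47] [318.   200.44] [0.4172 0.1753 0.2701] 0.00026
[317.88 262.35] [318.23 283.86] [0.5075 0.1575 0.0442] 9e-05
[348.4  224.06] [360.64 233.03] [0.4768 0.1879 0.0581] 9e-05
[287.18 240.11] [276.24 255.  ] [0.4806 0.1382 0.0567] 0.00012
lines c [0.46235612 0.16643488 0.15712752] dots c [0.47866987 0.16304619 0.05740599] z 0.10726675425471188
[0.47915113 0.16303241 0.0535    ] [0.47960389 0.16290189 0.0535    ] 169.161680588041 0.05149569084158555 0.050394909643998086
93.94826878229198
[0.4793344  0.16299416 0.0535    ] [0.47980322 0.16291124 0.0535    ] 168.9472570620501 0.05000762831766885 0.05047809611507938
93.93748216792748
go [ 0.09 -0.14 -8.83] [ 4.000e-02 -1.000e-02 -2.285e+01]  now [0.4797 0.1628 0.1417] yaw 78.75 F [ 0.1   0.17 -0.81] t 2.35
go [-34.4    7.89 -10.83] [ 4.000e-02 -1.000e-02 -2.285e+01]  now [0.4797 0.1628 0.1417] yaw 78.75 F [ 0.1   0.17 -0.81] t 2.35
```

send_rows(
  plan=[
    [[0,0,-5,0,0,0,1],[-3,1,-9,0,0,-3,1],[-8,2,-10.8,0,0,-7,1],[-13,3,-10.8,0,0,-11,1],[-18,4,-10.8,0,0,-15,1],[-23,5,-10.8,0,0,-19,1],[-28,6,-10.8,0,0,-22.8,1],[-32,7.5,-10.8,0,0,-22.8,1],[-34.4,7.9,-10.8,0,0,-22.8,1],[-34.4,7.9,-10.8,0,0,-22.8,1],[-34.4,7.9,-10.8,0,0,-22.8,1],[-34.4,7.9,-10.8,0,0,-22.8,1]],
  ],
)

```text
clock: 3.55
position: [0.4899, -0.189, 0.2493]
tcp_rot: [-1.985, -2.434, -0.0]
wrist_force: [-0.6, 0.2, -1.0]
gripper_width: 0.999
```

send_rows(
  plan=[
    [[0,0,0,0,0,0,1],[0,0,0,0,0,0,1],[0,0,0,0,0,0,1]],
  ],
)

```text
clock: 3.85
position: [0.4901, -0.1894, 0.2494]
tcp_rot: [1.985, 2.435, 0.0]
wrist_force: [-0.1, -0.1, -0.3]
gripper_width: 0.997
```

```bash
python3 - <<'E'
from h import *
snap("wrist","3"); go([.49,-.19,.25],101.6)
E
```

```text
go [-0.04 -0.02 -0.06] [ 0.  0. -0.]  now [ 0.4901 -0.1895  0.2494] yaw 101.6 F [-0.62  0.53  0.47] t 3.9
```

View pics/wrist3.png

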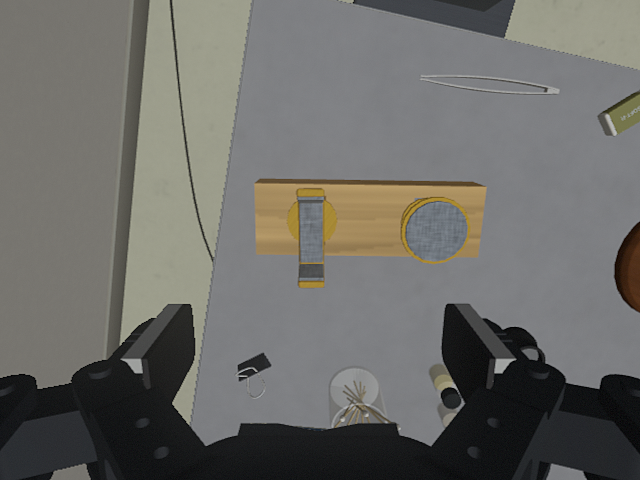

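send_rows(
  plan=[
    [[-2,0,2,0,0,0,1],[-4,1,5,0,0,0,1],[-4,1,5,0,0,0,1],[-4,1,5,0,0,0,1],[-4,1,5,0,0,0,1],[-4,1,5,0,0,0,1],[-4,1,5,0,0,0,1],[-4,1,5,0,0,0,1]],
  ],
)

```text
clock: 4.7
position: [0.5079, -0.227, 0.1998]
tcp_rot: [1.986, 2.434, 0.0]
wrist_force: [0.3, -0.9, -0.0]
gripper_width: 1.005
```

```bash
python3 - <<'E'
from h import *
snap("wrist","4"); go([.49,-.19,.25],101.6)
crop("wrist","3",270,170,80,130,4.6);crop("wrist","4",330,170,100,150,4)
E
```

```text
go [ 3.99 -1.01 -5.04] [ 0.03  0.02 -0.03]  now [ 0.5079 -0.227   0.1997] yaw 101.57 F [ 0.9  -0.2   0.78] t 4.75
```

View pics/wrist4.png

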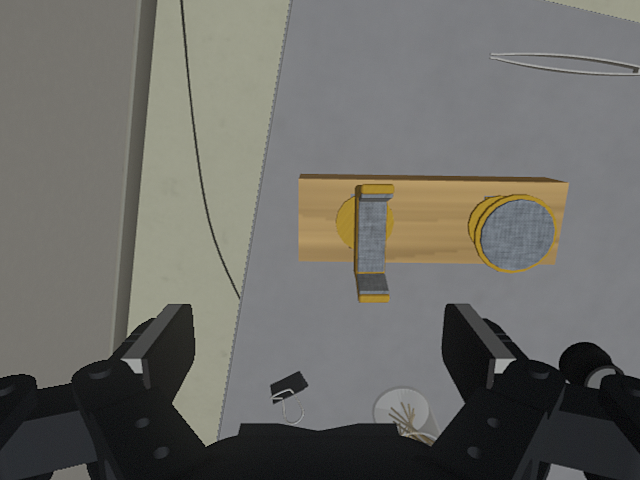

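View pics/wrist3_c270_170.png

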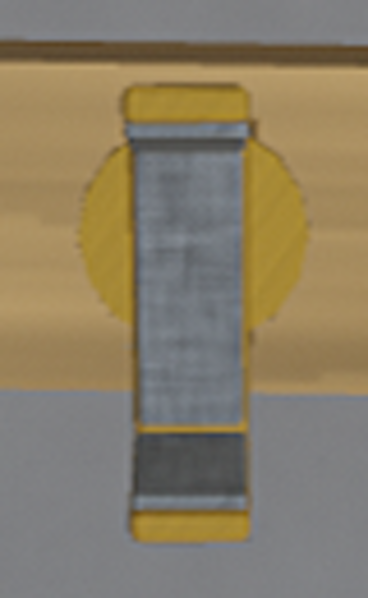

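View pics/wrist4_c330_170.png

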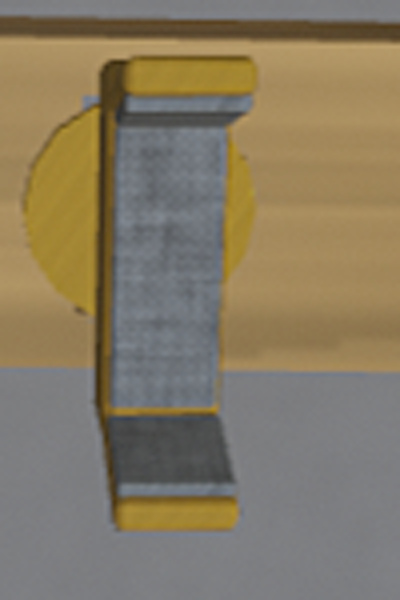

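```bash
python3 - <<'E'
from h import *
A=np.load("wrist3.npz");B=np.load("wrist4.npz")
off=np.array([.5,.5])*0-0.4
n,e1=tri(A,np.array([310.8,192.6])+off,B,np.array([377.5,189.2])+off); f,e2=tri(A,np.array([311.3,284.5])+off,B,np.array([374.2,298.5])+off)
d=f-n; print(n.round(4),e1,f.round(4),e2,np.linalg.norm(d),np.degrees(np.arctan2(d[1],d[0])),"c",((n+f)/2).round(4))
for Z,a,b in((A,(310.8,192.6),(311.3,284.5)),(B,(377.5,189.2),(374.2,298.5))):
    Q=onz(Z,np.array([a,b])+off,.104); d=Q[1]-Q[0]; print("z.104",Q.mean(0).round(4),np.linalg.norm(d).round(4),np.degrees(np.arctan2(d[1],d[0])).round(2))
for Z,pts in((A,[(311,192),(311,284),(311,215),(311,240),(292,225),(332,220),(270,230),(380,230)]),(B,[(377,189),(374,298),(371,220),(372,250),(345,225),(420,250)])):
    print(np.c_[pts,dep(Z,Z["d"],pts).round(4)])
# top-view check
T=np.load("top0.npz");S=np.load("side0.npz")
print("top",onz(T,[(360+560/5,180+80/5),(360+622/5,180+307/5)],.104).mean(0))
crop("side","0",160,220,140,90,5.5)
# disc vs. rack
E
```

```text
[ 0.4715 -0.1991  0.0965] 0.00018477257677914656 [ 0.539  -0.1851  0.0992] 0.0001185599316255195 0.0689839665576524 11.720310945499527 c [ 0.5053 -0.1921  0.0978]
z.104 [ 0.5037 -0.1924  0.104 ] 0.0683 11.67
z.104 [ 0.5039 -0.1933  0.104 ] 0.0678 12.04
[[ 3.110e+02  1.920e+02  4.706e-01 -1.988e-01  1.003e-01]
 [ 3.110e+02  2.840e+02  5.382e-01 -1.852e-01  1.012e-01]
 [ 3.110e+02  2.150e+02  4.911e-01 -1.950e-01  7.990e-02]
 [ 3.110e+02  2.400e+02  5.107e-01 -1.911e-01  7.940e-02]
 [ 2.920e+02  2.250e+02  5.117e-01 -2.084e-01  3.940e-02]
 [ 3.320e+02  2.200e+02  5.009e-01 -1.750e-01  3.680e-02]
 [ 2.700e+02  2.300e+02  5.212e-01 -2.267e-01  3.510e-02]
 [ 3.800e+02  2.300e+02  5.017e-01 -1.313e-01  3.460e-02]]
[[ 3.770e+02  1.890e+02  4.713e-01 -1.997e-01  1.000e-01]
 [ 3.740e+02  2.980e+02  5.386e-01 -1.852e-01  9.980e-02]
 [ 3.710e+02  2.200e+02  4.939e-01 -1.954e-01  8.030e-02]
 [ 3.720e+02  2.500e+02  5.130e-01 -1.903e-01  8.190e-02]
 [ 3.450e+02  2.250e+02  5.097e-01 -2.064e-01  3.830e-02]
 [ 4.200e+02  2.500e+02  5.186e-01 -1.444e-01  3.310e-02]]
top [ 0.50423641 -0.1897638   0.104     ]
```

View pics/side0_c160_220.png

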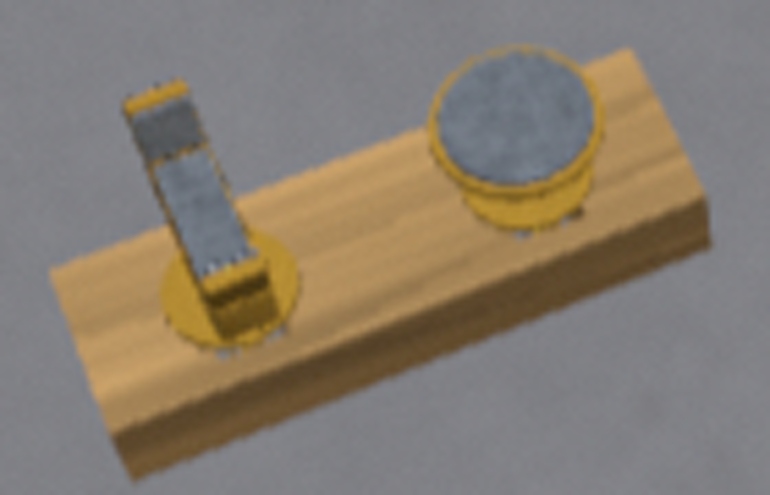

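```bash
python3 - <<'E'
from h import *
go([.5048,-.1925,.12],101.75);go([.5048,-.1925,.049],101.75)
E
```

```text
go [3.45 0.39 7.96] [ 0.03  0.02 -0.18]  now [ 0.5079 -0.227   0.1997] yaw 101.57 F [ 0.9  -0.2   0.78] t 4.75
go [ 3.45  0.38 15.06] [ 0.03  0.02 -0.18]  now [ 0.5079 -0.227   0.1997] yaw 101.57 F [ 0.9  -0.2   0.78] t 4.75
```

send_rows(
  plan=[
    [[1.5,0.2,0,0,0,0,0.6],[3.45,0.4,2,0,0,0,0.6],[3.45,0.4,5,0,0,-0.2,0.6],[3.45,0.4,7.5,0,0,-0.2,0.6],[3.45,0.4,7.9,0,0,-0.2,0.6],[3.45,0.4,7.9,0,0,-0.2,0.6],[3.45,0.4,7.9,0,0,-0.2,0.6]],
  ],
)

```text
clock: 5.45
position: [0.5054, -0.1927, 0.1214]
tcp_rot: [1.981, 2.436, 0.001]
wrist_force: [-0.0, 0.5, -0.2]
gripper_width: 0.6
```

```bash
python3 - <<'E'
from h import *
snap("wrist","5"); go([.5048,-.1925,.049],101.75)
E
```

```text
go [ 0.05 -0.07  7.25] [0.08 0.07 0.01]  now [ 0.5055 -0.1928  0.1215] yaw 101.76 F [0.52 0.66 0.12] t 5.5
```

View pics/wrist5.png

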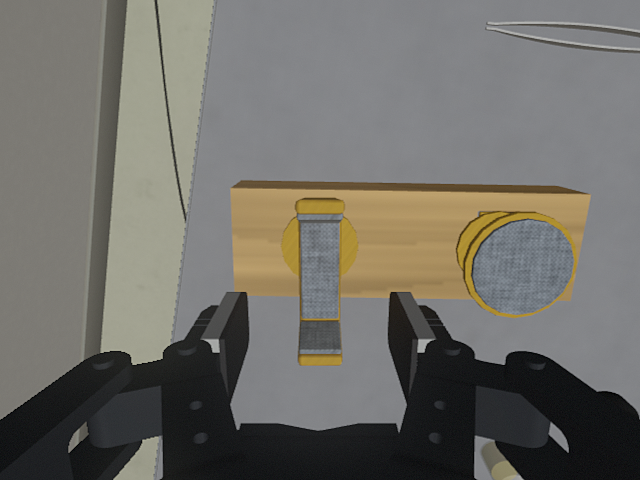

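send_rows(
  plan=[
    [[0,0,1.5,0,0,0,0.6],[0.05,-0.05,3,0,0,0,0.6],[0.05,-0.05,4.5,0,0,0,0.6],[0.05,-0.05,6,0,0,0,0.6],[0.05,-0.05,7.2,0,0,0,0.6],[0.05,-0.05,7.2,0,0,0,0.6],[0.05,-0.05,7.2,0,0,0,0.6],[0.05,-0.05,7.2,0,0,0,0.6]],
  ],
  newtons=40,
)

```text
clock: 6.3
position: [0.5047, -0.1924, 0.0491]
tcp_rot: [1.981, 2.436, 0.0]
wrist_force: [0.1, 0.7, 0.6]
gripper_width: 0.597
```

```bash
python3 - <<'E'
from h import *
snap("wrist","6"); go([.5048,-.1925,.049],101.75)
snap("side","6");crop("side","6",140,180,160,130,5)
E
```

```text
go [-0.01  0.01  0.  ] [0.05 0.04 0.01]  now [ 0.5047 -0.1924  0.049 ] yaw 101.76 F [-0.   -0.28 -0.37] t 6.35
```

View pics/wrist6.png

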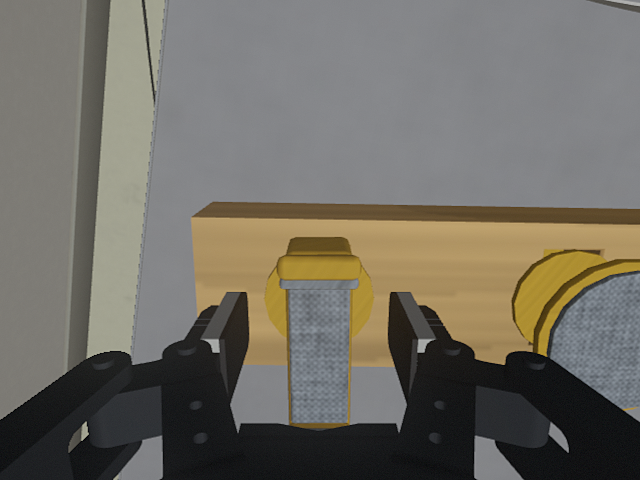

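View pics/side6_c140_180.png

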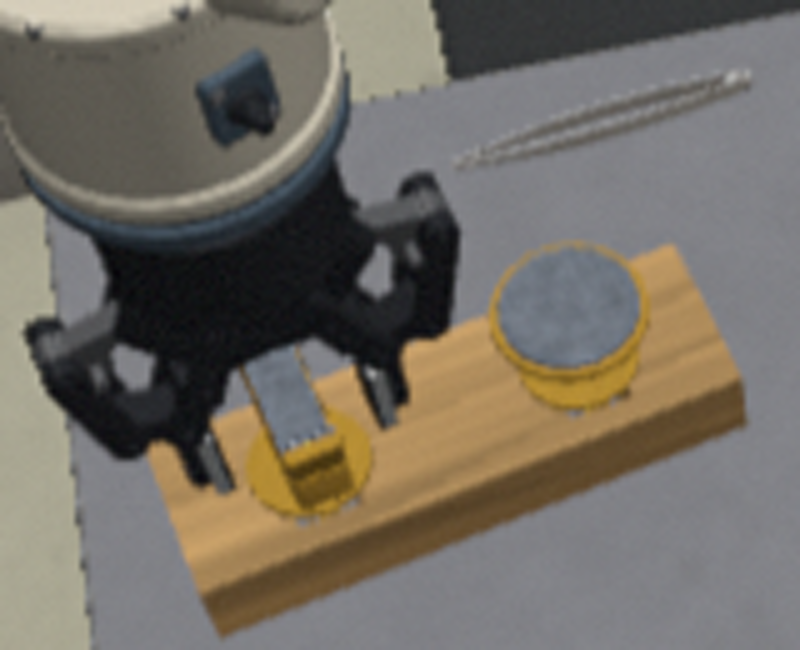

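send_rows(
  plan=[
    [[0,0,0,0,0,0,0.4],[0,0,0,0,0,0,0.3],[0,0,0,0,0,0,0.2],[0,0,0,0,0,0,0.1],[0,0,0,0,0,0,0],[0,0,0,0,0,0,0],[0,0,0,0,0,0,0],[0,0,0,0,0,0,0]],
  ],
  newtons=40,
)

```text
clock: 7.2
position: [0.5043, -0.1922, 0.0486]
tcp_rot: [1.982, 2.437, 0.0]
wrist_force: [-1.3, 0.7, 6.3]
gripper_width: 0.226
```

```bash
python3 - <<'E'
from h import *
snap("wrist","7"); go([.5048,-.1925,.049],101.75); print(robot.get_obs()["gripper_width"],robot.get_obs()["wrist_torque"])
E
```

```text
go [-0.03  0.04 -0.05] [0.01 0.01 0.01]  now [ 0.5043 -0.1923  0.0485] yaw 101.76 F [-0.9   0.84  5.65] t 7.25
0.2264559090111549 [0.05533661 0.20430176 0.01661737]
```

View pics/wrist7.png

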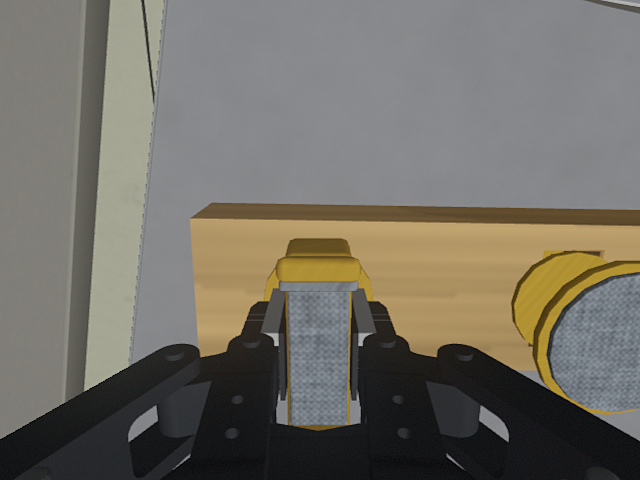

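send_rows(
  plan=[
    [[0,0,0,0,0,0,0],[0,0,-0.5,0,0,0,0],[0,0,-1,0,0,0,0],[0,0,-2,0,0,0,0],[0,0,-3,0,0,0,0],[0,0,-4.5,0,0,0,0],[0,0,-6.5,0,0,0,0],[0,0,-9,0,0,0,0],[0,0,-11,0,0,0,0],[0,0,-11,0,0,0,0],[0,0,-11,0,0,0,0],[0,0,-11,0,0,0,0]],
  ],
  newtons=60,
)

```text
clock: 8.45
position: [0.5037, -0.1919, 0.1576]
tcp_rot: [-1.982, -2.436, 0.0]
wrist_force: [-0.1, 0.3, -2.5]
gripper_width: 0.222
```

send_rows(
  plan=[
    [[0,0,0,0,0,0,0],[0,0,0,0,0,0,0]],
  ],
)

```text
clock: 8.65
position: [0.5039, -0.192, 0.1576]
tcp_rot: [-1.981, -2.436, 0.0]
wrist_force: [0.1, -0.5, -2.3]
gripper_width: 0.223
```

```bash
python3 - <<'E'
from h import *
snap("wrist","8");snap("side","8");snap("top","8"); go([.4794,.1630,.16],79.0); o=robot.get_obs();print(o["gripper_width"],o["wrist_torque"])
print(proj(np.load("side8.npz"),[[.505,-.1925,.12]]),proj(np.load("top8.npz"),[[.505,-.1925,.12]]))
E
```

```text
go [35.27  4.81 -0.19] [-3.000e-02 -1.000e-02  2.276e+01]  now [ 0.5042 -0.1921  0.158 ] yaw 101.76 F [-0.38  0.09 -1.1 ] t 8.8
0.22149715491449484 [-0.00815786  0.02474001 -0.01731092]
[[192.9968085  245.89645514]] [[482.96242687 216.18016225]]
```

View pics/side8.png

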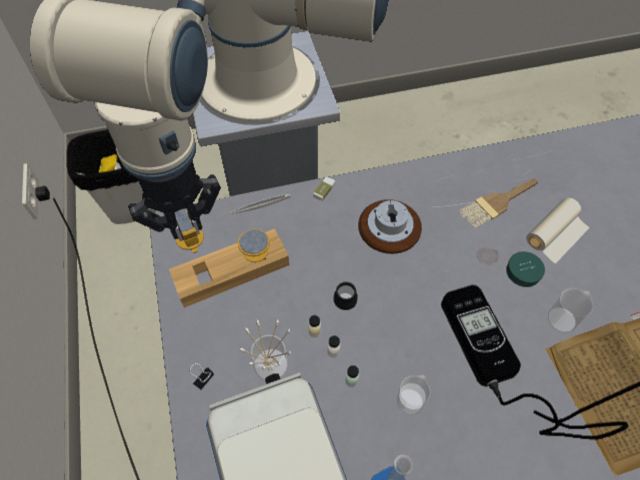

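View pics/wrist8.png

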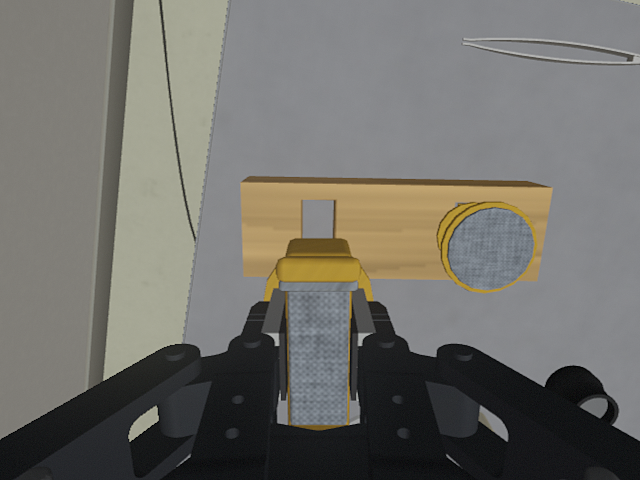

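```bash
python3 - <<'E'
from h import *
crop("wrist","8",250,225,140,100,5.6)
Z=np.load("wrist8.npz"); o=robot.get_obs(); M=R.from_rotvec(o["tcp_rot"]).as_matrix()
for uv in [(318,269.5),(318,257),(318,281),(278,270),(358,270),(318,335),(284,300),(353,300)]:
  for tz in (-.0515,-.030):
    P=onz(Z,[uv],o["position"][2]-tz); print(uv,tz,(M.T@(P[0]-o["position"])*1000).round(1))
  print("   depth",(M.T@(dep(Z,Z["d"],[uv])[0]-o["position"])*1000).round(1))
E
```

```text
(318, 269.5) -0.0515 [ -0.3 -34.4 -51.5]
(318, 269.5) -0.03 [ -0.3 -26.8 -30. ]
   depth [ -0.3 -34.4 -51.5]
(318, 257) -0.0515 [ -0.3 -37.4 -51.5]
(318, 257) -0.03 [ -0.3 -30.6 -30. ]
   depth [ -0.3 -36.6 -49. ]
(318, 281) -0.0515 [ -0.3 -31.6 -51.5]
(318, 281) -0.03 [ -0.3 -23.3 -30. ]
   depth [ -0.3 -31.  -49.9]
(278, 270) -0.0515 [ -9.5 -34.3 -51.5]
(278, 270) -0.03 [-11.7 -26.7 -30. ]
   depth [ -9.4 -34.6 -52.3]
(358, 270) -0.0515 [  8.9 -34.3 -51.5]
(358, 270) -0.03 [ 11.1 -26.7 -30. ]
   depth [  8.9 -34.4 -51.9]
(318, 335) -0.0515 [ -0.3 -17.8 -51.5]
(318, 335) -0.03 [ -0.3  -6.2 -30. ]
   depth [ -0.3  -7.1 -31.7]
(284, 300) -0.0515 [ -8.3 -26.8 -51.5]
(284, 300) -0.03 [-10.2 -17.5 -30. ]
   depth [-11.6 -10.5 -14. ]
(353, 300) -0.0515 [  7.9 -26.8 -51.5]
(353, 300) -0.03 [  9.9 -17.5 -30. ]
   depth [ 11.4 -10.4 -13.8]
```

View pics/wrist8_c250_225.png

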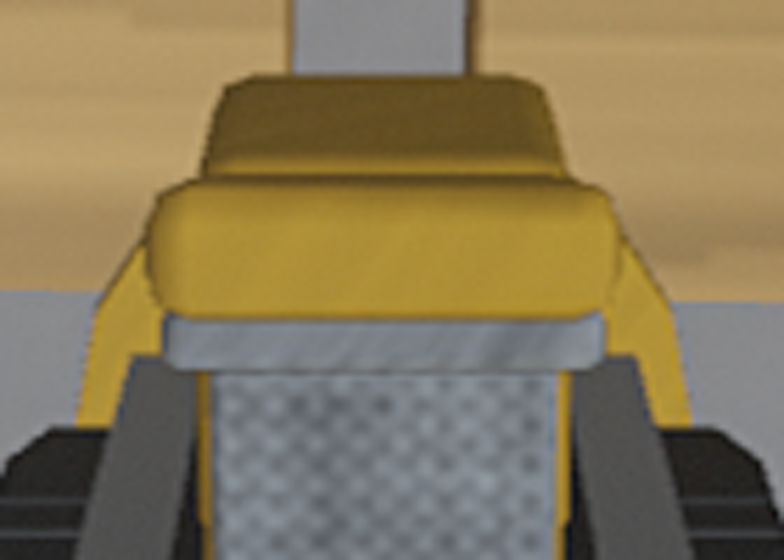

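send_rows(
  plan=[
    [[1,0.1,0,0,0,0,0],[3,0.4,0,0,0,2,0],[6,0.8,0,0,0,4,0],[10,1.4,0,0,0,7,0],[14,1.9,0,0,0,10,0],[18,2.5,0,0,0,13,0],[22,3,0,0,0,16,0],[26,3.5,0,0,0,19,0],[30,4.1,0,0,0,22,0],[33,4.5,0,0,0,22.8,0],[35,4.8,0,0,0,22.8,0],[35.3,4.85,0,0,0,22.8,0]],
  ],
)

```text
clock: 10.0
position: [0.479, 0.1658, 0.1583]
tcp_rot: [-2.422, -2.0, -0.0]
wrist_force: [0.6, -0.1, -1.6]
gripper_width: 0.22
```

send_rows(
  plan=[
    [[0,0,0,0,0,0,0],[0,0,0,0,0,0,0],[0,0,0,0,0,0,0],[0,0,0,0,0,0,0]],
  ],
)

```text
clock: 10.4
position: [0.4799, 0.1626, 0.1583]
tcp_rot: [2.426, 1.996, -0.0]
wrist_force: [0.1, 0.2, -2.8]
gripper_width: 0.228
```

```bash
python3 - <<'E'
from h import *
snap("wrist","9"); go([.4798,.1633,.10],79.0)
E
```

```text
go [ 0.05 -0.02  5.83] [-0.   0.  -0.1]  now [0.4799 0.1627 0.1583] yaw 78.9 F [ 0.12 -0.19 -2.15] t 10.45
```

View pics/wrist9.png

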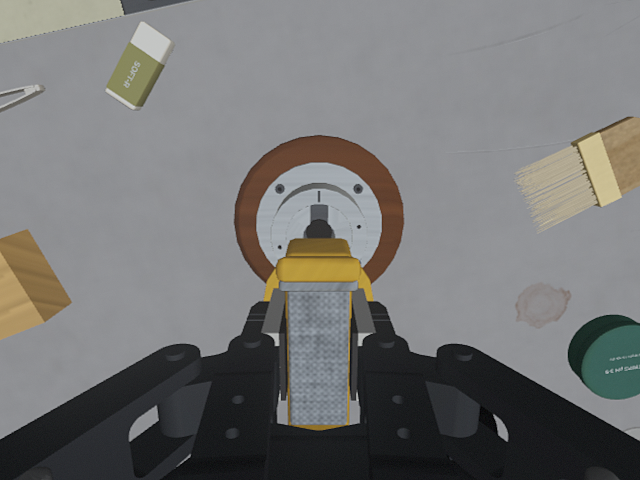

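send_rows(
  plan=[
    [[0,0,1,0,0,0,0],[0.05,-0.02,2.5,0,0,0,0],[0.05,-0.02,4,0,0,0,0],[0.05,-0.02,5.5,0,0,0,0],[0.05,-0.02,6.1,0,0,0,0],[0.05,-0.02,6.1,0,0,0,0],[0.05,-0.02,6.1,0,0,0,0],[0.05,-0.02,6.1,0,0,0,0]],
  ],
)

```text
clock: 11.25
position: [0.4801, 0.1639, 0.0978]
tcp_rot: [2.425, 1.997, 0.001]
wrist_force: [-1.5, -0.4, -1.6]
gripper_width: 0.222
```

```bash
python3 - <<'E'
from h import *
snap("wrist","10");snap("side","10");snap("top","10"); go([.4798,.1633,.091],79.0)
crop("wrist","10",210,110,220,180,3.5);crop("side","10",330,150,120,110,6);crop("top","10",190,190,110,100,6)
E
```

```text
go [-0.06 -0.    0.68] [ 0.05 -0.02 -0.04]  now [0.48   0.1639 0.0978] yaw 78.96 F [-0.21 -0.36 -1.37] t 11.4
```

View pics/wrist10_c210_110.png

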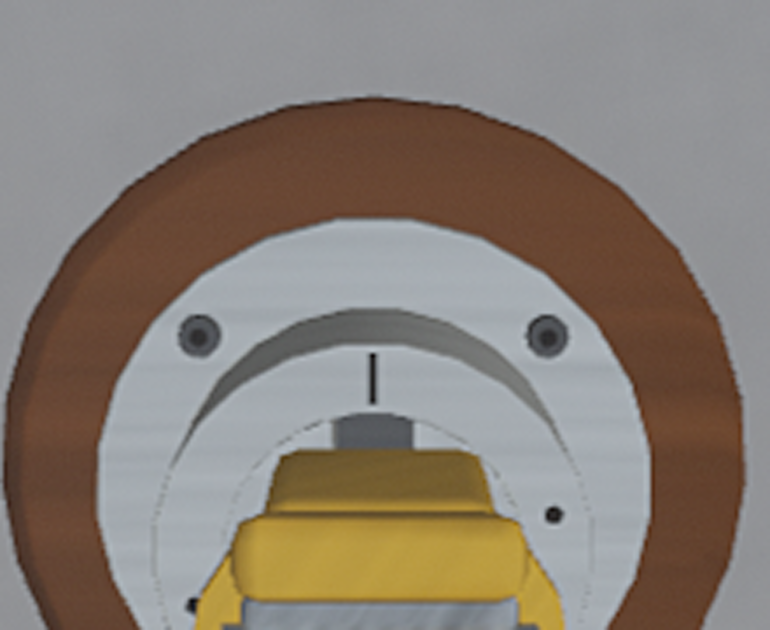

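View pics/side10_c330_150.png

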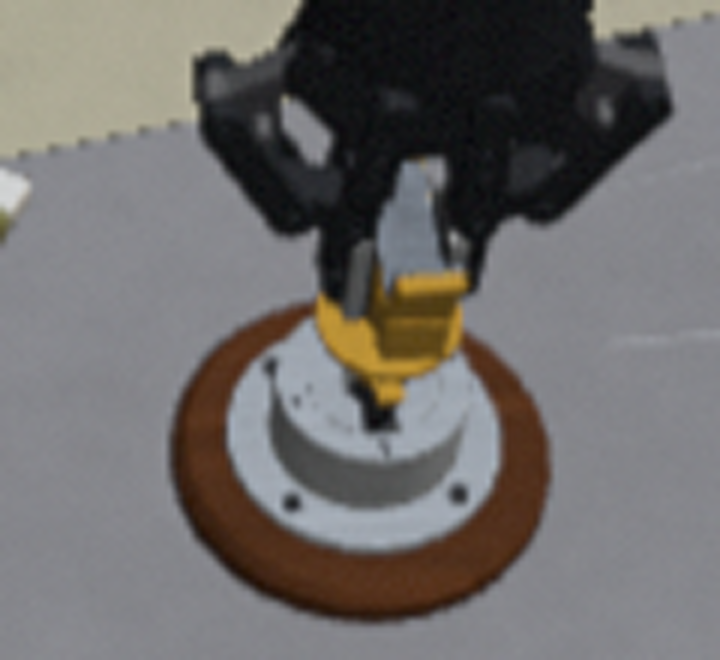

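View pics/top10_c190_190.png

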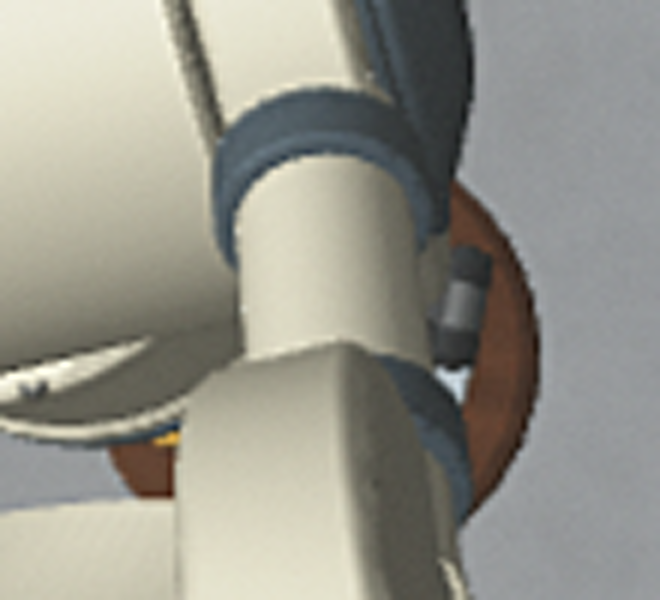

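```bash
python3 - <<'E'
from h import *
Z=np.load("wrist10.npz"); o=robot.get_obs(); M=R.from_rotvec(o["tcp_rot"]).as_matrix()
for n,uv,tz in [("line",(210+373/3.5-.4,110+378/3.5),o["position"][2]-.0538),("slotend",(210+373.5/3.5-.4,110+413/3.5),o["position"][2]-.0538),("tip",(210+381/3.5-.4,110+560/3.5),-.0515),("barface",(210+382/3.5-.4,110+460/3.5),-.0105)]:
    P=onz(Z,[uv],o["position"][2]-tz); print(n,(M.T@(P[0]-o["position"])*1000).round(2))
print(o["position"])
E
```

```text
line [ -0.92 -25.09  43.93]
slotend [ -0.86 -20.37  43.94]
tip [ 4.000e-02 -3.376e+01 -5.153e+01]
barface [  0.17 -29.16 -10.52]
[0.47995963 0.16389824 0.09775321]
```

send_rows(
  plan=[
    [[-0.09,0,0,0,0,0,0],[-0.09,0,0,0,0,0,0],[-0.09,0,0.2,0,0,0,0],[-0.09,0,0.4,0,0,0,0],[-0.09,0,0.6,0,0,0,0],[-0.09,0,0.8,0,0,0,0],[-0.09,0,0.8,0,0,0,0],[-0.09,0,0.8,0,0,0,0]],
  ],
)

```text
clock: 12.2
position: [0.4795, 0.1629, 0.0892]
tcp_rot: [-2.425, -1.997, 0.0]
wrist_force: [0.3, -0.3, -2.6]
gripper_width: 0.222
```

```bash
python3 - <<'E'
from h import *
go([.4800,.1630,.083],79.0);o=robot.get_obs();print(o["wrist_torque"])
E
```

```text
go [0.01 0.05 0.62] [-0.01  0.   -0.04]  now [0.4795 0.1629 0.0892] yaw 78.96 F [ 0.26 -0.3  -2.58] t 12.2
[-0.02468923 -0.03031545  0.03500268]
```

send_rows(
  plan=[
    [[0,0,0.1,0,0,0,0],[0,0,0.2,0,0,0,0],[0,0,0.3,0,0,0,0],[0,0,0.4,0,0,0,0],[0,0,0.5,0,0,0,0],[0,0,0.5,0,0,0,0]],
  ],
)

```text
clock: 12.8
position: [0.4794, 0.1629, 0.0841]
tcp_rot: [-2.425, -1.997, 0.0]
wrist_force: [0.6, -1.0, -2.0]
gripper_width: 0.217
```

```bash
python3 - <<'E'
from h import *
go([.4800,.1630,.081],79.0);o=robot.get_obs();print(o["wrist_torque"])
E
```

```text
go [0.02 0.06 0.31] [-0.01  0.01 -0.04]  now [0.4794 0.1629 0.0841] yaw 78.96 F [ 0.59 -1.   -1.95] t 12.8
[-0.03033608 -0.03876284 -0.05444823]
```

send_rows(
  plan=[
    [[0,0,0.1,0,0,0,0],[0,0,0.2,0,0,0,0],[0,0,0.3,0,0,0,0],[0,0,0.4,0,0,0,0],[0,0,0.5,0,0,0,0],[0,0,0.5,0,0,0,0]],
  ],
)

```text
clock: 13.4
position: [0.4796, 0.163, 0.0793]
tcp_rot: [2.425, 1.997, 0.0]
wrist_force: [-0.8, -0.4, 1.7]
gripper_width: 0.224
```

```bash
python3 - <<'E'
from h import *
go([.4800,.1630,.0695],79.0);o=robot.get_obs();print(o["wrist_torque"],o["gripper_width"])
E
```

```text
go [0.01 0.04 0.98] [ 0.01 -0.   -0.04]  now [0.4796 0.163  0.0793] yaw 78.96 F [-0.79 -0.43  1.68] t 13.4
[-0.04633131  0.03412104  0.00094046] 0.22417405768716966
```

send_rows(
  plan=[
    [[0,0,0.2,0,0,0,0],[0,0,0.4,0,0,0,0],[0,0,0.6,0,0,0,0],[0,0,0.8,0,0,0,0],[0,0,1.0,0,0,0,0],[0,0,1.1,0,0,0,0],[0,0,1.1,0,0,0,0],[0,0,1.1,0,0,0,0]],
  ],
)

```text
clock: 14.2
position: [0.4796, 0.163, 0.0683]
tcp_rot: [2.425, 1.997, 0.0]
wrist_force: [-0.4, -0.4, 8.1]
gripper_width: 0.225
```

```bash
python3 - <<'E'
from h import *
snap("wrist","11")
go([.4796,.1630,.0675],79.0);o=robot.get_obs();print(o["wrist_torque"],o["gripper_width"])
Z=np.load("wrist11.npz");M=R.from_rotvec(o["tcp_rot"]).as_matrix()
print((M.T@(dep(Z,Z["d"],[(318,269)])[0]-o["position"])*1000).round(1))
E
```

```text
go [ 0.   -0.01  0.08] [ 0.01 -0.01 -0.04]  now [0.4797 0.163  0.0683] yaw 78.96 F [-0.9  -0.82  8.48] t 14.25
[-0.08593001  0.23618823  0.00795305] 0.22533869577655008
[ -0.1 -34.1 -51.4]
```

View pics/wrist11.png

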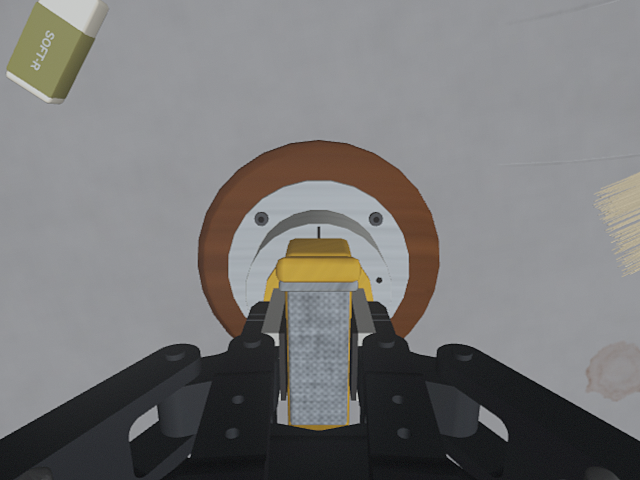

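send_rows(
  plan=[
    [[0,0,0.05,0,0,0,0],[0,0,0.05,0,0,2,0],[0,0,0.05,0,0,4,0],[0,0,0.05,0,0,6,0],[0,0,0.05,0,0,8,0],[0,0,0.05,0,0,8,0]],
  ],
)

```text
clock: 14.85
position: [0.4798, 0.163, 0.0679]
tcp_rot: [2.559, 1.822, 0.001]
wrist_force: [-0.8, -0.9, 8.0]
gripper_width: 0.222
```

```bash
python3 - <<'E'
from h import *
go([.4796,.1630,.0678],4);o=robot.get_obs();print(o["wrist_torque"],o["gripper_width"])
E
```

```text
go [-0.01 -0.02  0.01] [ 2.000e-02 -3.000e-02  6.688e+01]  now [0.4798 0.163  0.0679] yaw 70.88 F [-0.82 -0.92  8.01] t 14.85
[-0.06334656  0.10135656  0.02559863] 0.2218827628635926
```

send_rows(
  plan=[
    [[0,0,0,0,0,4,0],[0,0,0,0,0,8,0],[0,0,0,0,0,12,0],[0,0,0,0,0,16,0],[0,0,0,0,0,20,0],[0,0,0,0,0,24,0],[0,0,0,0,0,28,0],[0,0,0,0,0,32,0],[0,0,0,0,0,36,0],[0,0,0,0,0,40,0],[0,0,0,0,0,40,0],[0,0,0,0,0,40,0]],
  ],
)

```text
clock: 16.05
position: [0.48, 0.163, 0.0679]
tcp_rot: [3.028, 0.838, 0.001]
wrist_force: [-0.1, -0.4, 7.9]
gripper_width: 0.222
```

```bash
python3 - <<'E'
from h import *
snap("wrist","12")
go([.4796,.1630,.0678],4);o=robot.get_obs();print(o["wrist_torque"],o["gripper_width"])
E
```

```text
go [-0.03 -0.02  0.01] [ 1.000e-02 -5.000e-02  2.696e+01]  now [0.48   0.163  0.0679] yaw 30.96 F [ 0.22 -0.35  7.72] t 16.1
[-0.05066928  0.00380813 -0.03367325] 0.2238817951289123
```

View pics/wrist12.png

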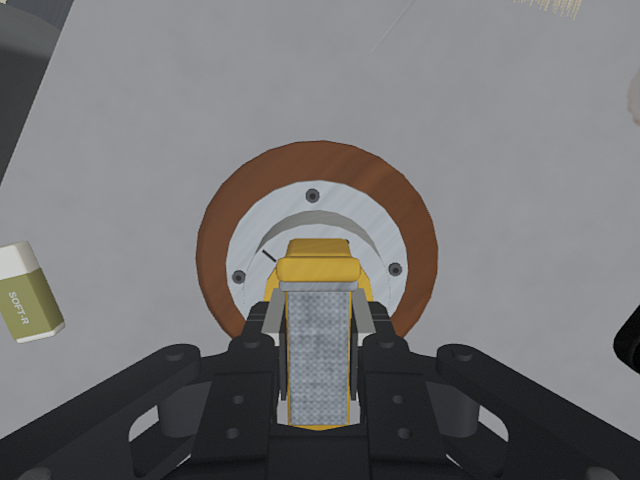

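send_rows(
  plan=[
    [[0,0,0,0,0,4,0],[0,0,0,0,0,8,0],[0,0,0,0,0,12,0],[0,0,0,0,0,16,0],[0,0,0,0,0,20,0],[0,0,0,0,0,23,0],[0,0,0,0,0,25,0],[0,0,0,0,0,26,0],[0,0,0,0,0,26,0],[0,0,0,0,0,26,0]],
  ],
)

```text
clock: 17.1
position: [0.48, 0.163, 0.0679]
tcp_rot: [-3.139, -0.136, -0.001]
wrist_force: [-0.6, -0.8, 7.5]
gripper_width: 0.226
```

```bash
python3 - <<'E'
from h import *
go([.4796,.1630,.0678],4);o=robot.get_obs();print(o["wrist_torque"],o["gripper_width"])
E
```

```text
go [-0.04 -0.    0.01] [-0.01 -0.05  0.95]  now [0.48   0.163  0.0679] yaw 4.95 F [-0.56 -0.79  7.46] t 17.1
[-0.05763048  0.02350583 -0.01280624] 0.22567751833242866
```

send_rows(
  plan=[
    [[0,0,0,0,0,0.5,0],[0,0,0,0,0,1,0],[0,0,0,0,0,1.5,0],[0,0,0,0,0,1.5,0]],
  ],
)

```text
clock: 17.5
position: [0.48, 0.163, 0.0679]
tcp_rot: [-3.14, -0.094, -0.001]
wrist_force: [-0.0, 0.0, 7.9]
gripper_width: 0.225
```

```bash
python3 - <<'E'
from h import *
go([.4796,.1630,.0678],3);o=robot.get_obs();print(o["wrist_torque"],o["gripper_width"])
E
```

```text
go [-0.04 -0.    0.01] [-0.01 -0.05  0.44]  now [0.48   0.163  0.0679] yaw 3.44 F [-0.05  0.01  7.92] t 17.5
[-0.07479576 -0.02606672  0.03130613] 0.22489542658217326
```

send_rows(
  plan=[
    [[0,0,0,0,0,0.5,0],[0,0,0,0,0,1,0],[0,0,0,0,0,1.5,0],[0,0,0,0,0,1.5,0]],
  ],
)

```text
clock: 17.9
position: [0.4799, 0.163, 0.0679]
tcp_rot: [-3.141, -0.053, -0.001]
wrist_force: [-0.3, -0.3, 8.0]
gripper_width: 0.219
```

```bash
python3 - <<'E'
from h import *
go([.4796,.1630,.0678],3);o=robot.get_obs();print(o["wrist_torque"],o["gripper_width"])
E
```

```text
go [-0.03 -0.    0.01] [-0.01 -0.05 -1.06]  now [0.4799 0.163  0.0679] yaw 1.94 F [-0.29 -0.31  8.  ] t 17.9
[-0.06917222  0.03931351  0.03879515] 0.21862485445982677
```

send_rows(
  plan=[
    [[0,0,0,0,0,0.5,0],[0,0,0,0,0,1,0],[0,0,0,0,0,1.5,0],[0,0,0,0,0,1.5,0]],
  ],
)

```text
clock: 18.3
position: [0.4799, 0.163, 0.0679]
tcp_rot: [-3.141, -0.012, -0.001]
wrist_force: [-1.1, -0.4, 8.2]
gripper_width: 0.223
```

```bash
python3 - <<'E'
from h import *
snap("wrist","13"); crop("wrist","13",200,130,240,200,3.3)
go([.4796,.1630,.0678],3);o=robot.get_obs();print(o["wrist_torque"],o["gripper_width"])
E
```

```text
go [-0.02  0.    0.01] [-0.01 -0.04 -2.54]  now [0.4798 0.163  0.0679] yaw 0.46 F [-0.14 -0.1   7.29] t 18.35
[-0.01025524  0.04502405  0.08766005] 0.22084131549394106
```

View pics/wrist13_c200_130.png

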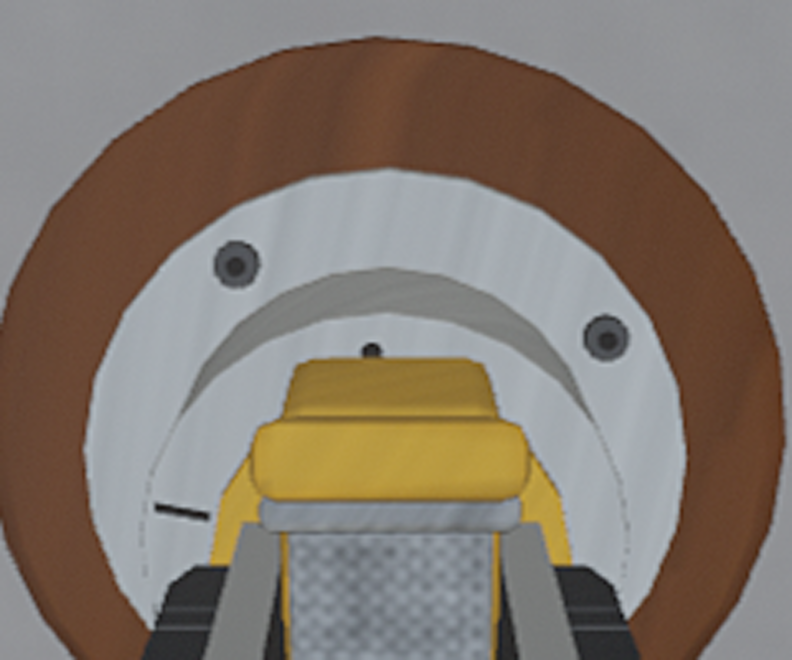

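send_rows(
  plan=[
    [[0,0,0,0,0,0.5,0],[0,0,0,0,0,1,0],[0,0,0,0,0,1.5,0],[0,0,0,0,0,1.5,0]],
  ],
)

```text
clock: 18.75
position: [0.4795, 0.1631, 0.0679]
tcp_rot: [-3.141, 0.029, -0.0]
wrist_force: [-2.2, 0.2, 8.1]
gripper_width: 0.226
```

```bash
python3 - <<'E'
from h import *
go([.4796,.1630,.0678],3);o=robot.get_obs();print(o["wrist_torque"],o["gripper_width"])
E
```

```text
go [0.01 0.01 0.01] [-0.01 -0.01 -4.06]  now [0.4795 0.1631 0.0679] yaw -1.06 F [-2.15  0.25  8.11] t 18.75
[0.12991872 0.29921764 0.11297262] 0.22564897664924824
```

send_rows(
  plan=[
    [[0,0,0,0,0,-0.8,0],[0,0,0,0,0,-1.6,0],[0,0,-0.1,0,0,-1.6,0],[0,0,-0.2,0,0,-1.6,0],[0,0,-0.3,0,0,-1.6,0],[0,0,-0.4,0,0,-1.6,0],[0,0,-0.4,0,0,-1.6,0]],
  ],
)

```text
clock: 19.45
position: [0.4797, 0.163, 0.0719]
tcp_rot: [-3.141, -0.015, -0.0]
wrist_force: [-0.8, 1.2, 5.3]
gripper_width: 0.221
```

```bash
python3 - <<'E'
from h import *
go([.4796,.1630,.0733],3);o=robot.get_obs();print(o["wrist_torque"],o["gripper_width"])
E
```

```text
go [-0.01  0.   -0.14] [-0.01 -0.02 -2.45]  now [0.4797 0.163  0.0719] yaw 0.55 F [-0.79  1.21  5.26] t 19.45
[ 0.12900317  0.19858054 -0.02950804] 0.22056865808870205
```

send_rows(
  plan=[
    [[0,0,-0.05,0,0,0,0],[0,0,-0.1,0,0,0,0],[0,0,-0.14,0,0,0,0],[0,0,-0.14,0,0,0,0],[0,0,-0.14,0,0,0,0]],
  ],
)

```text
clock: 19.95
position: [0.4796, 0.1631, 0.0732]
tcp_rot: [-3.141, -0.015, -0.0]
wrist_force: [-0.8, 1.2, 6.3]
gripper_width: 0.224
```

```bash
python3 - <<'E'
from h import *
go([.4796,.1630,.0733],3);o=robot.get_obs();print(o["wrist_torque"],o["gripper_width"])
E
```

```text
go [-0.    0.01 -0.01] [-0.01 -0.01 -2.45]  now [0.4796 0.1631 0.0732] yaw 0.55 F [-0.75  1.21  6.3 ] t 19.95
[ 0.10927333  0.13505866 -0.08858199] 0.22434831985079293
```

send_rows(
  plan=[
    [[0,0,-0.03,0,0,0,0],[0,0,-0.06,0,0,0,0],[0,0,-0.06,0,0,0,0],[0,0,-0.06,0,0,0,0]],
  ],
)

```text
clock: 20.35
position: [0.4797, 0.163, 0.0738]
tcp_rot: [-3.141, -0.015, -0.0]
wrist_force: [0.0, 0.5, 4.9]
gripper_width: 0.225
```

```bash
python3 - <<'E'
from h import *
go([.4796,.1630,.0733],3);o=robot.get_obs();print(o["wrist_torque"],o["gripper_width"])
E
```

```text
go [-0.01  0.    0.05] [-0.01 -0.02 -2.44]  now [0.4797 0.163  0.0738] yaw 0.56 F [0.02 0.48 4.85] t 20.35
[ 0.25163953  0.05243192 -0.03241291] 0.22494059472286806
```

send_rows(
  plan=[
    [[0,0,-0.02,0,0,0,0],[0,0,-0.04,0,0,0,0],[0,0,-0.04,0,0,0,0],[0,0,-0.04,0,0,0,0]],
  ],
)

```text
clock: 20.75
position: [0.4796, 0.163, 0.0742]
tcp_rot: [-3.142, -0.015, -0.0]
wrist_force: [0.5, 1.3, 3.7]
gripper_width: 0.221
```

```bash
python3 - <<'E'
from h import *
go([.4796,.1630,.0733],3);o=robot.get_obs();print(o["wrist_torque"],o["gripper_width"])
E
```

```text
go [ 0.   -0.    0.09] [-0.   -0.   -2.44]  now [0.4796 0.163  0.0742] yaw 0.56 F [0.53 1.3  3.73] t 20.75
[ 0.33302189 -0.09437601  0.00780463] 0.22062010221095607
```

send_rows(
  plan=[
    [[0,0,-0.02,0,0,0,0],[0,0,-0.04,0,0,0,0],[0,0,-0.04,0,0,0,0],[0,0,-0.04,0,0,0,0]],
  ],
)

```text
clock: 21.15
position: [0.4795, 0.163, 0.0743]
tcp_rot: [3.142, 0.015, -0.0]
wrist_force: [3.2, 2.7, -11.4]
gripper_width: 0.224
```

```bash
python3 - <<'E'
from h import *
go([.4796,.1630,.0733],3);o=robot.get_obs();print(o["wrist_torque"],o["gripper_width"])
E
```

```text
go [ 0.01 -0.    0.1 ] [ 0.    0.02 -2.45]  now [0.4795 0.163  0.0743] yaw 0.55 F [  3.17   2.72 -11.42] t 21.15
[ 0.57516551 -0.65060793 -0.02710448] 0.224235314513587
```

send_rows(
  plan=[
    [[0,0,-0.01,0,0,0,0],[0,0,-0.01,0,0,0,0],[0,0,-0.01,0,0,0,0]],
  ],
)

```text
clock: 21.45
position: [0.4795, 0.163, 0.0743]
tcp_rot: [3.142, 0.015, -0.0]
wrist_force: [4.6, 3.8, -16.1]
gripper_width: 0.221
```

```bash
python3 - <<'E'
from h import *
go([.4796,.1630,.0733],3);o=robot.get_obs();print(o["wrist_torque"],o["gripper_width"])
E
```

```text
go [ 0.01 -0.    0.1 ] [ 0.    0.02 -2.44]  now [0.4795 0.163  0.0743] yaw 0.56 F [  4.57   3.82 -16.07] t 21.45
[ 0.64297167 -0.76229297  0.0027907 ] 0.22078005439575255
```

send_rows(
  plan=[
    [[0.015,-0.015,0,0,0,0,0],[0.015,-0.015,0,0,0,0,0]],
  ],
)

```text
clock: 21.65
position: [0.4794, 0.163, 0.0743]
tcp_rot: [3.141, 0.015, -0.001]
wrist_force: [4.0, 2.5, -19.0]
gripper_width: 0.222
```

```bash
python3 - <<'E'
from h import *
go([.4796,.1630,.0733],3);o=robot.get_obs();print(o["wrist_torque"],o["gripper_width"])
E
```

```text
go [ 0.02 -0.    0.1 ] [ 0.01  0.04 -2.44]  now [0.4794 0.163  0.0743] yaw 0.56 F [  4.05   2.5  -18.97] t 21.65
[ 0.35356787 -0.81848861 -0.01662061] 0.2221827342413244
```

send_rows(
  plan=[
    [[0.01,-0.01,0.01,0,0,0,0],[0.01,-0.01,0.01,0,0,0,0],[0.01,-0.01,0.01,0,0,0,0]],
  ],
)

```text
clock: 21.95
position: [0.4795, 0.1631, 0.0744]
tcp_rot: [3.141, 0.015, -0.001]
wrist_force: [3.4, 0.3, -21.2]
gripper_width: 0.222
```

```bash
python3 - <<'E'
from h import *
go([.4796,.1630,.0733],3);o=robot.get_obs();print(o["wrist_torque"],o["gripper_width"])
E
```

```text
go [0.01 0.01 0.11] [ 0.01  0.04 -2.44]  now [0.4795 0.1631 0.0744] yaw 0.56 F [  3.37   0.29 -21.22] t 21.95
[ 0.10564577 -0.65272935 -0.03709528] 0.22190357447094133
```

send_rows(
  plan=[
    [[0,0,0.02,0,0,0,0],[0,0,0.02,0,0,0,0]],
  ],
)

```text
clock: 22.15
position: [0.4796, 0.1631, 0.0743]
tcp_rot: [3.141, 0.015, -0.001]
wrist_force: [2.5, -0.5, -17.6]
gripper_width: 0.221
```

```bash
python3 - <<'E'
from h import *
go([.4796,.1630,.0733],3);o=robot.get_obs();print(o["wrist_torque"],o["gripper_width"])
E
```

```text
go [0.   0.01 0.1 ] [ 0.01  0.02 -2.44]  now [0.4796 0.1631 0.0743] yaw 0.56 F [  2.52  -0.5  -17.61] t 22.15
[-0.10456736 -0.37694462  0.01201826] 0.22085633660813794
```

Hold and watch the trend.

send_rows(
  plan=[
    [[0,0,0,0,0,0,0],[0,0,0,0,0,0,0]],
  ],
)

```text
clock: 22.35
position: [0.4795, 0.1631, 0.0743]
tcp_rot: [3.141, 0.015, -0.001]
wrist_force: [1.0, -1.5, -16.5]
gripper_width: 0.223
```

send_rows(
  plan=[
    [[0,0,0,0,0,0,0],[0,0,0,0,0,0,0]],
  ],
)

```text
clock: 22.55
position: [0.4796, 0.1631, 0.0743]
tcp_rot: [3.141, 0.015, -0.001]
wrist_force: [0.6, -0.4, -17.3]
gripper_width: 0.224
```

send_rows(
  plan=[
    [[0,0,0,0,0,0,0],[0,0,0,0,0,0,0],[0,0,0,0,0,0,0],[0,0,0,0,0,0,0]],
  ],
)

```text
clock: 22.95
position: [0.4796, 0.1631, 0.0743]
tcp_rot: [3.141, 0.015, -0.001]
wrist_force: [0.7, -1.1, -16.8]
gripper_width: 0.221
```

send_rows(
  plan=[
    [[0,0,0,0,0,0,0],[0,0,0,0,0,0,0],[0,0,0,0,0,0,0]],
  ],
)

```text
clock: 23.25
position: [0.4796, 0.1632, 0.0743]
tcp_rot: [3.141, 0.015, -0.001]
wrist_force: [-0.5, -2.7, -16.9]
gripper_width: 0.228
```

send_rows(
  plan=[
    [[0,0,0,0,0,0,0],[0,0,0,0,0,0,0],[0,0,0,0,0,0,0]],
  ],
)

```text
clock: 23.55
position: [0.4796, 0.1632, 0.0743]
tcp_rot: [3.141, 0.015, -0.0]
wrist_force: [-1.9, -2.3, -16.8]
gripper_width: 0.222
```

send_rows(
  plan=[
    [[0,0,0.01,0,0,0,0],[0,0,0.02,0,0,0,0],[0,0,0.03,0,0,0,0],[0,0,0.03,0,0,0,0],[0,0,0.03,0,0,0,0]],
  ],
)

```text
clock: 24.05
position: [0.4797, 0.1632, 0.0743]
tcp_rot: [-3.142, -0.015, -0.0]
wrist_force: [-3.8, -3.0, -6.9]
gripper_width: 0.219
```

```bash
python3 - <<'E'
from h import *
go([.4796,.1630,.0733],3);o=robot.get_obs();print(o["wrist_torque"],o["gripper_width"])
E
```

```text
go [-0.01  0.02  0.1 ] [-0.   -0.   -2.44]  now [0.4797 0.1632 0.0743] yaw 0.56 F [-3.81 -2.97 -6.85] t 24.05
[-0.60529517  0.74844279  0.01438766] 0.2192945333086537
```

send_rows(
  plan=[
    [[-0.01,0.01,0.01,0,0,0,0],[-0.02,0.02,0.02,0,0,0,0],[-0.02,0.02,0.02,0,0,0,0],[-0.02,0.02,0.02,0,0,0,0]],
  ],
)

```text
clock: 24.45
position: [0.4798, 0.1631, 0.0742]
tcp_rot: [-3.141, -0.015, -0.001]
wrist_force: [-4.7, -0.7, 4.0]
gripper_width: 0.218
```

```bash
python3 - <<'E'
from h import *
go([.4796,.1630,.0733],3);o=robot.get_obs();print(o["wrist_torque"],o["gripper_width"])
E
```

```text
go [-0.02  0.01  0.09] [-0.01 -0.04 -2.44]  now [0.4798 0.1631 0.0742] yaw 0.56 F [-4.68 -0.75  4.  ] t 24.45
[-0.19213861  0.97036488 -0.04395326] 0.21838188063860606
```

send_rows(
  plan=[
    [[-0.01,0,0,0,0,0,0],[-0.01,0,0,0,0,0,0]],
  ],
  newtons=25,
)

```text
clock: 24.65
position: [0.4798, 0.1631, 0.0741]
tcp_rot: [-3.141, -0.015, -0.001]
wrist_force: [-3.8, -0.3, 5.0]
gripper_width: 0.223
```

send_rows(
  plan=[
    [[0,0,0,0,0,0,0.26],[0,0,0,0,0,0,0.32],[0,0,0,0,0,0,0.4],[0,0,0,0,0,0,0.5],[0,0,0,0,0,0,0.6],[0,0,0,0,0,0,0.6],[0,0,0,0,0,0,0.6],[0,0,0,0,0,0,0.6]],
  ],
)

```text
clock: 25.45
position: [0.4795, 0.163, 0.0739]
tcp_rot: [-3.142, -0.015, -0.0]
wrist_force: [-1.3, 0.7, -0.3]
gripper_width: 0.6
```

```bash
python3 - <<'E'
from h import *
snap("wrist","14");go([.4796,.1630,.2],0.55);o=robot.get_obs();print(o["wrist_torque"],o["gripper_width"])
E
```

```text
go [ 1.000e-02 -0.000e+00 -1.261e+01] [ 0.   -0.    0.01]  now [0.4795 0.163  0.0739] yaw 0.56 F [ 0.    0.19 -0.86] t 25.5
[0.0294069  0.00649279 0.03129145] 0.6020519727837349
```

View pics/wrist14.png

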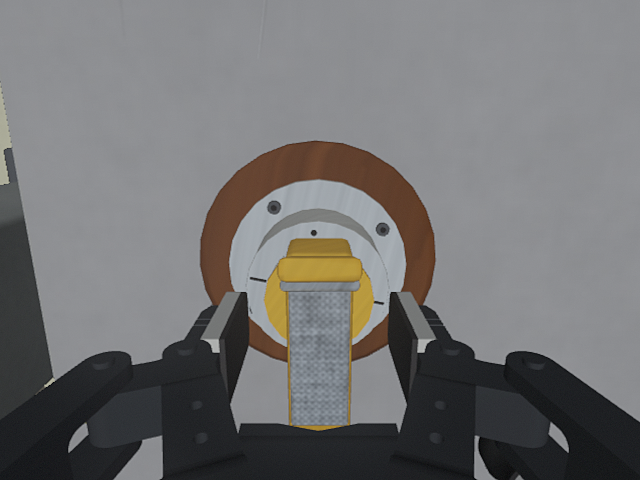

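Released; lift straight up and look.

send_rows(
  plan=[
    [[0,0,-1,0,0,0,0.6],[0,0,-3,0,0,0,0.6],[0,0,-6,0,0,0,0.6],[0,0,-9,0,0,0,0.6],[0,-1,-12,0,0,0,0.6],[0,-2,-14,0,0,0,0.6],[0,-2,-14,0,0,0,0.6],[0,-2,-14,0,0,0,0.6],[0,-2,-14,0,0,0,0.6]],
  ],
)

```text
clock: 26.4
position: [0.4787, 0.1826, 0.2133]
tcp_rot: [3.141, 0.015, -0.002]
wrist_force: [0.1, -0.2, -0.0]
gripper_width: 0.6
```

```bash
python3 - <<'E'
from h import *
p,im,d=snap("wrist","15");snap("side","15");go([.4796,.1630,.2],0.55)
crop("wrist","15",220,100,200,200,3.9);crop("side","15",330,150,120,110,6)
E
```

```text
go [0.06 1.96 1.31] [ 0.02  0.09 -0.01]  now [0.4788 0.1826 0.2131] yaw 0.54 F [ 0.22  0.02 -0.17] t 26.5
```

View pics/wrist15.png

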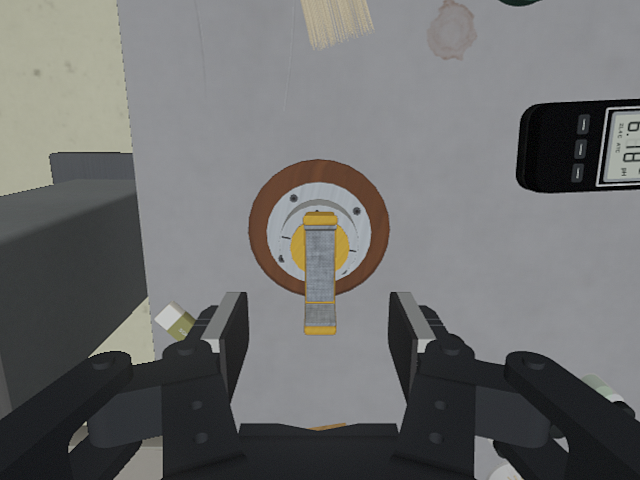

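View pics/side15_c330_150.png

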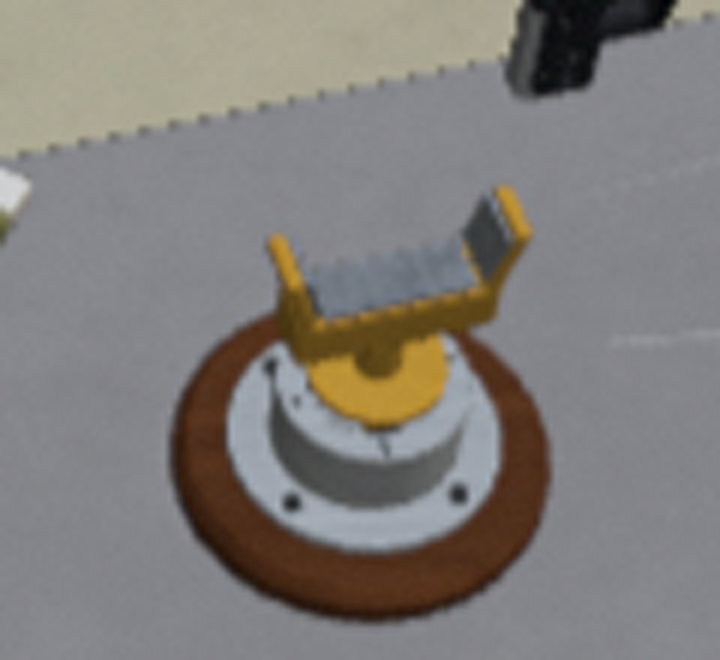

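View pics/side15.png

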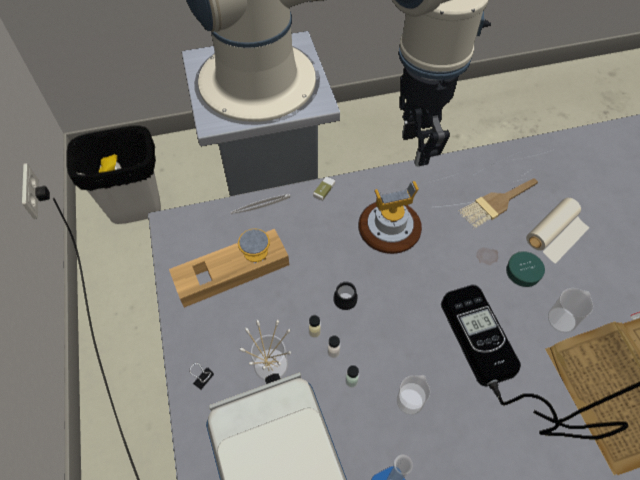

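```bash
python3 - <<'E'
from h import *
Z=np.load("wrist15.npz");P=dep(Z,Z["d"],[(320,218),(320,329),(320,250),(320,280),(297,250)]);print(P.round(4)); d=P[1]-P[0];print(np.degrees(np.arctan2(d[1],d[0])),P[:2].mean(0))
robot.sign_off()
E
```

```text
[[0.4803 0.1988 0.1262]
 [0.4811 0.1296 0.1261]
 [0.4806 0.1739 0.1062]
 [0.4809 0.1538 0.1062]
 [0.464  0.161  0.0644]]
-89.34133113311475 [0.48070473 0.16422782 0.12612693]
the job is handed in; nothing more can be done
```

The cradle mount is locked in the base socket, its lock has been pull-tested, and the job was handed in at about 26.5 s of the 72 s allowed.

**What was done:** I took the mount from the rack and put its foot into the socket. I pressed it to about 23 mm against the spring, turned it clockwise about 80° until torque and side force rose at the stop, backed off 1.6° and let it rise. I then pulled it straight up, eased off, opened the gripper and lifted clear.

**The pull test:**
- The steady hold lasted about 1.4 s at 16.5–17.3 N on the wrist, roughly 15 N once the mount's own weight (about 2.3 N) is taken off.
- The mount did not move upward during the hold.
- **Overshoot:** just before settling, the force crept to 21 N on the wrist for a moment. I estimate about 26 N on the socket with the spring included, under the 30 N limit.
- Side forces of up to about 6 N appeared while starting the pull and easing off. I trimmed them during the pull and they stayed under 3 N in the hold.

**Last checks:**
- Both prong tips are level, at 126.2 mm and 126.1 mm, and the felt-topped bar is at 106.2 mm. That puts the foot about 17 mm below the socket top, about 1 mm above the nominal seat and within measuring error.
- The mount turned about 79.6° net, about 4° past the locked direction marked by the dots (75°). That fits the play in the socket and errors of measurement.
- The last side and wrist pictures show the mount upright on the axis. The disc mount, tweezers, eraser, loupe and vials look to be in their original places, and the gripper is clear of everything.

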